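# Load the test kiln and start the firing

## Robot

A 7-joint arm with a two-finger parallel gripper is mounted at the origin on the work surface. World frame = base frame: x ahead of the robot, y to its left, z up, the work surface at z = 0. Lengths are in m, angles in rad, forces in N, time in s.
With the tool pointing down it reaches from about 0.4 to 0.85 m from the base axis. Payload 10.4 kg.
Tool frame: the origin (TCP) lies midway between the tips of the shut fingers; the grasp point (between the pads) lies 19 mm behind it; z points along the fingers, y is the line along which they close (so a half turn about z gives the same grasp; the last joint's range is limited). The gripper opens to 85 mm and grips with 20 to 120 N. Pads are 22 mm wide; open, the fingers measure 114 mm over their backs; the gripper's body (76 mm by 85 mm) begins 54 mm behind the grasp point. The pads swing forward as they close: fully open they stand 13 mm farther back than shut.
Start: joints at [-1.299, 0.332, -0.065, 1.46, 0.022, 1.35, -0.088], TCP at [0.182, 0.598, 0.231] pointing down, gripper open.
Joint ranges: [-2.6, 2.6], [-0.5, 2.12], [-1.47, 1.34], [0.16, 2.42], [-1.27, 4.41], [0.06, 2.06], [-2.6, 2.6]. Speed limits (rad/s): [2.22, 2.22, 2.79, 2.79, 3.14, 3.14, 3.14].

## Interface

Orientations are given as a 3x3 rotation matrix whose columns are the frame's x, y, z axes.
In Python, from cell import * gives the robot as it stands.
- The arm moves only by the shell command python3 -m pendant 'ROWS' [FORCE]. ROWS is JSON, a list of rows, each a list of 7 numbers: the shift along the tool's x, y, z as a fraction of full scale, then the turn, a rotation vector about the tool's x, y, z as a fraction of full scale, then the opening, from 0 (shut) to 1 (fully open). In form: [[dx, dy, dz, wx, wy, wz, gripper], ...]. A call has 1 to 12 rows; each row shifts and turns the commanded pose from where the row before left it, along the tool's axes as they then stand; what a row does not reach is not made up. Full scale, the value 1, is 0.03 m for a shift and 0.12 rad for a turn. A row lasts 1/12 s, in which the tool goes at most 41.7 mm and 7.16 degrees, less where a joint would pass 70% of its speed; a pose out of reach is approached as far as the arm can. A call with a number of a shift or a turn outside -1 to 1 is refused whole. A call with a gripper value outside its range is refused whole. The fingers move at their own pace and stop on an object; FORCE is the grip in N (left out, the last holds). Time passes only in rows, so rows that do not move let the fingers close. It gives the time, the measured TCP pose, the force, the opening and the grip force at its end, in the units of the state.
- state(): the state, without advancing time (a new reading comes with each control period).
- read_camera(name): name is "scene" or "top" or "wrist"; returns the picture (420x560x3 uint8, blue, green, red); there is no depth.
- camera_info(name): a dict with "fx", "fy", "cx", "cy" (pixels), "xyz" and "orientation" of the camera in the world. Camera axes: x right, y down, z forward; pixel columns grow to the right and rows downward; lengths in m; the calibration is good to about 2 mm. A picture is of the moment at which its call begins: read the wrist's pose just before it. camera_info takes no time and is no camera call; for the wrist camera it gives the pose at the moment of the call.
- sign_off(): hands the job in; it is judged then, once.
Trained networks look in the newest picture that a camera, given by its name, has taken for a name from the list of things; names that differ only in an ending like _2 or _b are one class to them, and where a whole thing is asked for, a point or a joint stands for the part that bears it (a point fixed in the world has none). Each returns a list of dicts, best first, with "p" (0 to 1); they miss things now and then, are a little off and sometimes report something else, mostly with a low value. They report only what shows in the picture. A call takes as long as a camera call. They do not tell look-alikes from the thing itself.
- spot_in(name, camera): "position" ([row, column] in pixels, amid what is visible of it).
- cut_out(name, camera): "pixels" (420x560 bool, what is visible of it) and "position" ([row, column] in pixels, amid what is visible of it).
- place_of(name, camera): "position" ([row, column] in pixels: a listed point, or the origin of a listed thing).
The state is a dict: "time_s": time; "q": joint angles; "joint_vel": joint speeds; "tau": joint torques, N m; "tcp_pos": TCP position; "eef_rot": TCP orientation; "contact_force": force on the tool from outside, world axes, zero at the start; "moment": the same for the moment, N m; "width": finger opening in m; "grasp_force": force on a finger pad.
Only numpy, scipy, OpenCV 4.12 (cv2) and the standard library are available. Lean on these libraries where they do the work, as an engineer would, in place of code of your own. Each camera call takes 0.05 s, during which the arm holds its last target. There are 200 camera calls.

## Task

Turn the kiln controller's dial back until it clicks to OFF, then throw the red draw latch over to the front and swing the lid up until it stands upright. Stand all the pastel unfired bud vases from the cork mat upright on the kiln's chamber floor, holding them gently as they are fragile, then shut the lid, throw the latch back so it hooks again, and last turn the dial until it clicks round to FIRE. Leave the fired pot, the brush and the glaze jars alone.

Things in the scene. Friction and masses are not known exactly. Their poses are not given: they have to be found in the camera images.
- kiln: low metal test kiln, fixed on the table: outside 210 (its x) x 350 (its y) x 94 mm high, 120 mm high with its lid shut; origin at the centre of its underside, its front faces the robot along its own -x. Open chamber inside, 160 (x) x 300 (y) mm, centred, floor 25 mm and rim 94 mm above the table, walls 25 mm thick. All four vases fit in one row along y, about 68 mm apart
- kiln_floor (a point): centre of the chamber's floor, axes as the kiln's (x to the back, y to the left seen from the robot, z up)
- lid (a joint): kiln lid's hinge angle, rad: 0 shut, 1.57 upright and fully open, when the latch hook's tip stands 15 mm in front of the lid's inner face. It swings up and back about its rear edge, is stiff (about 6 N at the handle to lift, less to push down) and stays where it is left. While the latch is hooked it cannot open
- lid_handle (a point): middle of the lid's black bar handle: a round bar 12 mm thick, 90 mm long along the kiln's y, 38 mm in front of the lid's front edge (32 mm of clear gap, so open the fingers only part way) and in the plane of the lid, 248 mm from the hinge, open air below it; about 107 mm above the table when shut. It can be gripped from above, fingers before and behind it, at any lid angle
- lid_hinge (a point): point on the lid's hinge line (at the rear top edge of the kiln, 94.5 mm above the table, mid-width); the hinge line runs along the kiln's y
- latch (a joint): angle of the draw latch's lever, rad: 0 lying back over the lid, hooked; 2.2 swung over to the front, hook swung clear of its keeper. The lever is over-centre: a spring drives it to whichever end is nearer, with the centre at 1.1 and at most about 5 N needed at its bar; it is limited to these ends. The hook lets go of the lid above about 1.7
- latch_bar (a point): middle of the red lever's cross bar: round, 10 mm thick, 60 mm free between its two arms, along the kiln's y, 84 mm from the pivot. Hooked, it lies about 36 mm above the top of the lid, 80 mm behind the pivot (to the kiln's +x); it swings up and over towards the robot, ending about 67 mm in front of the pivot and 50 mm above it. Grip it from above between the arms, fingers before and behind it
- latch_pivot (a point): centre of the latch lever's pivot on top of the lid, near its front edge, 85 mm to the right of the lid's middle seen from the robot; the lever turns about the kiln's y here
- dial (a joint): angle of the controller's dial, rad: 0 is OFF (white dot), 1.3 is FIRE (red dot), clockwise from above from OFF to FIRE. A detent stands midway at 0.65: the dial springs back if let go before it and clicks on to the other end past it; up to about 0.16 N m is needed. End stops at 0 and 1.3. It stands at FIRE at the start
- dial_grip (a point): on the dial's axis, 92 mm above the table, 28 mm above the underside of the dial and 12 mm below its top. The dial's grip is an upright bar 60 mm long along this point's x axis, 14 mm thick along its y axis and 34 mm tall, on a disc 68 mm across; the point turns with the dial and its white line points along -x
- controller: grey control box, fixed on the table, 130 x 130 x 60 mm, with the dial in the middle of its top, either left or right of the kiln; origin at the centre of its underside
- fired_pot: dark green fired cup, 72 mm in diameter, 85 mm tall, standing near the cork mat, no part of the job: leave it alone; origin at the centre of its underside
- glaze_brush: glaze brush 180 mm long lying near the controller: leave it alone; origin about the middle of its underside
- glaze_jar: glaze jar with white lid, 72 mm in diameter, 100 mm tall, on the far left: leave it alone; origin under its centre
- glaze_jar2: glaze jar with blue lid, 64 mm in diameter, 90 mm tall, on the far right: leave it alone; origin under its centre
- vase1: glazed, unfired bud vase, matt pastel (pink), solid: round body 56 mm in diameter and 40 mm tall, then a thin neck 26 mm in diameter, 60 mm tall in all, about 170 g; stands on the cork mat or is absent (None); origin at the centre of its underside, z up along its axis. Fragile: more than 100 N from the fingers, both fingers added up, breaks it, so grip at about 20 to 30 N
- vase2: glazed, unfired bud vase, matt pastel (pale green), solid: round body 56 mm in diameter and 40 mm tall, then a thin neck 26 mm in diameter, 60 mm tall in all, about 170 g; stands on the cork mat or is absent (None); origin at the centre of its underside, z up along its axis. Fragile: more than 100 N from the fingers, both fingers added up, breaks it, so grip at about 20 to 30 N
- vase3: glazed, unfired bud vase, matt pastel (cream), solid: round body 56 mm in diameter and 40 mm tall, then a thin neck 26 mm in diameter, 60 mm tall in all, about 170 g; stands on the cork mat or is absent (None); origin at the centre of its underside, z up along its axis. Fragile: more than 100 N from the fingers, both fingers added up, breaks it, so grip at about 20 to 30 N
- vase4: glazed, unfired bud vase, matt pastel (pale blue), solid: round body 56 mm in diameter and 40 mm tall, then a thin neck 26 mm in diameter, 60 mm tall in all, about 170 g; stands on the cork mat or is absent (None); origin at the centre of its underside, z up along its axis. Fragile: more than 100 N from the fingers, both fingers added up, breaks it, so grip at about 20 to 30 N
There are look-alikes about, which are no part of the job. Leave any purple or turquoise look-alike of the vase1 alone.

How it is judged:
On the way, in this order (a step that is already met when the one before it is completed fails the run):
1. the dial has clicked back to OFF (value of joint dial below 0.2 rad), for 0.2 s.
2. the latch lever is thrown over to the front (value of joint latch above 1.9 rad), for 0.2 s.
3. the lid is open, with the dial still at OFF (value of joint lid above 1.3 rad and value of joint dial below 0.2 rad), for 0.2 s.
4. every vase stands upright on the chamber floor, released (x of vase1 in the frame of kiln_floor between -0.06 and 0.06 m and y of vase1 in the frame of kiln_floor between -0.125 and 0.125 m and z of each of vase1, vase2, vase3, vase4 in the frame of kiln_floor below 0.006 m and angle between each of vase1, vase2, vase3, vase4's own z axis and vertical below 0.15 rad and x of vase2 in the frame of kiln_floor between -0.06 and 0.06 m and y of vase2 in the frame of kiln_floor between -0.125 and 0.125 m and x of vase3 in the frame of kiln_floor between -0.06 and 0.06 m and y of vase3 in the frame of kiln_floor between -0.125 and 0.125 m and x of vase4 in the frame of kiln_floor between -0.06 and 0.06 m and y of vase4 in the frame of kiln_floor between -0.125 and 0.125 m and contact force between the fingers and vase1 below 0.5 N and contact force between the fingers and vase2 below 0.5 N and contact force between the fingers and vase3 below 0.5 N and contact force between the fingers and vase4 below 0.5 N and linear speed of each of vase1, vase2, vase3, vase4 below 0.03 m/s), for 0.3 s.
5. the lid is shut (value of joint lid below 0.06 rad), for 0.2 s.
6. the latch is hooked again, with the lid shut and the dial still at OFF (value of joint latch below 0.25 rad and value of joint lid below 0.06 rad and value of joint dial below 0.2 rad), for 0.2 s.
7. the dial has clicked round to FIRE (value of joint dial above 1.1 rad), for 0.2 s.
At the end, for the whole second after the job is handed in: Each vase present is upright (0.15 rad) and at rest on the chamber floor (underside within 6 mm, axis within 60 mm of its middle along x, 125 mm along y); lid shut (below 0.06 rad), latch lever hooked (below 0.25 rad), dial at FIRE (above 1.1 rad) (x of vase1 in the frame of kiln_floor between -0.06 and 0.06 m and y of vase1 in the frame of kiln_floor between -0.125 and 0.125 m and z of each of vase1, vase2, vase3, vase4 in the frame of kiln_floor below 0.006 m and angle between each of vase1, vase2, vase3, vase4's own z axis and vertical below 0.15 rad and x of vase2 in the frame of kiln_floor between -0.06 and 0.06 m and y of vase2 in the frame of kiln_floor between -0.125 and 0.125 m and x of vase3 in the frame of kiln_floor between -0.06 and 0.06 m and y of vase3 in the frame of kiln_floor between -0.125 and 0.125 m and x of vase4 in the frame of kiln_floor between -0.06 and 0.06 m and y of vase4 in the frame of kiln_floor between -0.125 and 0.125 m and linear speed of each of vase1, vase2, vase3, vase4 below 0.03 m/s and value of joint lid below 0.06 rad and value of joint latch below 0.25 rad and value of joint dial above 1.1 rad); the robot touches nothing.
It fails at once if a vase is squeezed with more than 100 N by the fingers (contact force between the fingers and vase1 above 100 N or contact force between the fingers and vase2 above 100 N or contact force between the fingers and vase3 above 100 N or contact force between the fingers and vase4 above 100 N).
It fails at once if the fired pot, the brush or a glaze jar is moved more than 50 mm (distance of any of fired_pot, glaze_brush, glaze_jar, glaze_jar2 from where it was at the start of the episode above 0.05 m).
Of vase1, vase2, vase3, vase4 only 2 to 4 are there at a start; the rules pass over those that are not, and their reading is None.
At some moment in a run one of vase1, vase2, vase3, vase4 may be knocked a few centimetres aside while the robot is not near it.
It also fails if it takes over 210 s, if anything falls off the work surface, if the arm or the gripper's body presses on something with over 40 N, if the wrist force passes 120 N, or if a joint passes its speed limit or range.

## Working session

There is one attempt and no reset: what is moved stays moved. The work goes in short steps, Python scripts to look and compute and a shell command to move; the robot and the scene stay as the last step left them, time stands still between calls to the robot, and variables do not carry over. Pictures are saved under pics/ and viewed, at most 15 in all, crops included, and the job is handed in when it is done.

```bash
mkdir -p pics; ls
python3 - <<'E'
from cell import *
import cv2
for n in ("scene","top"):
    im=read_camera(n); cv2.imwrite(f"pics/{n}0.png",im); print(n,camera_info(n))
print(state())
E
```

```text
pics
scene {'fx': 515.1986444923921, 'fy': 515.1986444923921, 'cx': 276.6276434349338, 'cy': 214.0351595676732, 'xyz': array([ 1.60672562, -0.0052903 ,  1.3423352 ]), 'orientation': array([[ 0.01284929,  0.73535894, -0.67755599],
       [ 0.99977793, -0.02076721, -0.00357892],
       [-0.01670274, -0.67735954, -0.73546249]])}
top {'fx': 456.4106336985251, 'fy': 456.4106336985251, 'cx': 280.38979293073754, 'cy': 216.26576933202813, 'xyz': array([3.37058337e-01, 7.05937753e-05, 1.44947414e+00]), 'orientation': array([[-7.73050120e-03, -9.92449389e-01,  1.22410984e-01],
       [-9.99970022e-01,  7.72635087e-03, -5.08592056e-04],
       [-4.41038341e-04, -1.22411246e-01, -9.92479366e-01]])}
{'time_s': 0.1, 'q': array([-1.2985888 ,  0.33283605, -0.0646739 ,  1.46082137,  0.02159778,
        1.34988856, -0.08849784]), 'joint_vel': array([ 0.00121831, -0.00156427, -0.00061817, -0.0024147 ,  0.00237741,
        0.00054858, -0.00160237]), 'tau': array([ 1.69149142e-03, -6.26757145e+01,  4.92593413e-02, -3.92418194e+01,
        1.64070568e-02,  7.18837255e-03,  2.38485477e-06]), 'tcp_pos': array([0.18152129, 0.59772852, 0.2305955 ]), 'eef_rot': array([[-9.56856776e-01,  2.90559833e-01, -3.06997215e-04],
       [ 2.90559989e-01,  9.56856000e-01, -1.22020964e-03],
       [-6.07917815e-05, -1.25676697e-03, -9.99999208e-01]]), 'contact_force': array([ 0.72170838, -1.10066489,  0.60312931]), 'moment': array([-0.02092966, -0.01013094,  0.01117184]), 'grasp_force': 0.0, 'width': 0.08543732532771221}
```

View pics/top0.png

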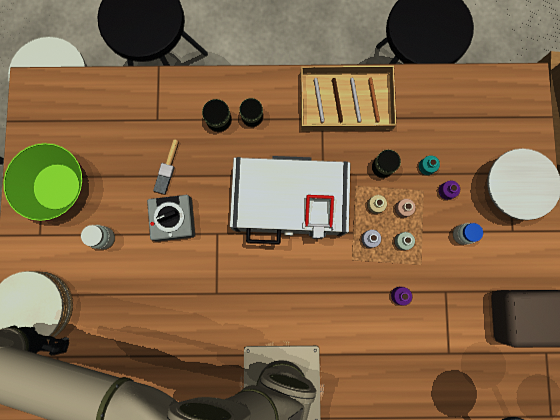

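View pics/scene0.png

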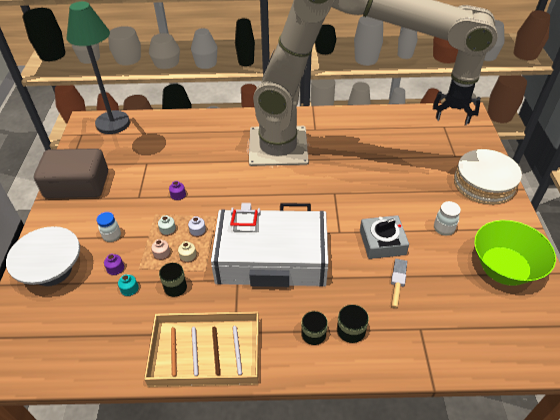

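The top view shows the kiln at (292,195), with its handle at (263,237) and the red latch at (319,210). The dial box is at (170,217) and the brush at (167,167). On the cork mat are cream (378,203), pink (406,207), pale blue (371,239) and pale green (405,241). The purple look-alikes at (402,296) and (450,189) and the turquoise one at (430,165) are off the mat.

```bash
cat > h.py <<'E'
from cell import *
import numpy as np, cv2
def ray(cam,px,info=None):
    i=info or camera_info(cam); d=i["orientation"]@np.array([(px[1]-i["cx"])/i["fx"],(px[0]-i["cy"])/i["fy"],1.])
    return np.array(i["xyz"]),d/np.linalg.norm(d)
def onz(cam,px,z,info=None):
    o,d=ray(cam,px,info); return o+d*(z-o[2])/d[2]
def tri(rays):
    A=np.zeros((3,3));b=np.zeros(3)
    for o,d in rays:
        P=np.eye(3)-np.outer(d,d);A+=P;b+=P@o
    p=np.linalg.solve(A,b)
    return p,max(np.linalg.norm((np.eye(3)-np.outer(d,d))@(p-o)) for o,d in rays)
def tool(dp,rot=None):
    "world shift -> tool axes, in full-scale units"
    R=np.array(state()["eef_rot"]) if rot is None else rot
    return R.T@np.array(dp)/0.03
E
python3 - <<'E'
from h import *
np.set_printoptions(precision=4,suppress=True)
read_camera("top");read_camera("scene")
Z=dict(kiln=0,lid_handle=.107,lid_hinge=.0945,latch_bar=.156,latch_pivot=None,dial_grip=.092,controller=0,kiln_floor=.025)
for n,z in Z.items():
    r={c:place_of(n,c) for c in("top","scene")}
    out=[n]
    for c in r:
        if r[c]:
            b=r[c][0]; out+=[c,np.round(b["position"],1),round(b["p"],2)]
            if z is not None: out.append(onz(c,b["position"],z)[:2])
    if r["top"] and r["scene"]: out+=["tri",*tri([ray(c,r[c][0]["position"]) for c in r])]
    print(*out)
for c in("top","scene"):
  for n in("vase1","fired_pot"):
    for b in place_of(n,c): print(n,c,np.round(b["position"],1),round(b["p"],2),onz(c,b["position"],0.004)[:2])
E
```

```text
kiln top [202.3 288.4] 0.74 [ 0.5608 -0.0267] scene [259.4 269.5] 0.69 [ 0.5716 -0.0378] tri [ 0.5627 -0.0325 -0.0116] 0.005547333163335152
lid_handle scene [201.7 295. ] 0.81 [0.4145 0.0506]
lid_hinge top [164.4 291. ] 0.78 [ 0.6625 -0.034 ] scene [266.6 267.5] 0.87 [ 0.6715 -0.0416] tri [ 0.6647 -0.0381  0.0853] 0.0038041157666565567
latch_bar top [197.7 321.6] 0.81 [ 0.5494 -0.1193] scene [226.  243.7] 0.56 [ 0.5609 -0.1128] tri [ 0.5511 -0.117   0.1452] 0.0032445753510673843
latch_pivot top [223.3 315.2] 0.73 scene [213.8 242.9] 0.86 tri [ 0.4794 -0.1111  0.1226] 0.008849192506935005
dial_grip top [215.  165.4] 0.89 [0.511  0.3441] scene [222.6 386.4] 0.51 [0.5025 0.3432] tri [0.5099 0.3414 0.1005] 0.0005497562638526907
controller top [217.6 173.3] 0.97 [0.5142 0.3419] scene [240.5 382.1] 0.86 [0.5013 0.3418] tri [0.5125 0.3385 0.0137] 0.00023487891501203608
kiln_floor top [243.5 261.8] 0.68 [0.4275 0.058 ]
vase1 top [239.5 403. ] 0.73 [ 0.4381 -0.3889]
vase1 top [209.2 408.4] 0.71 [ 0.5349 -0.4101]
vase1 top [204.1 378.2] 0.65 [ 0.5521 -0.3141]
vase1 top [297.6 401.2] 0.6 [ 0.2566 -0.3759]
vase1 top [189.6 449.2] 0.55 [ 0.5975 -0.5438]
vase1 top [164.5 426.1] 0.55 [ 0.6804 -0.4735]
vase1 top [238.4 370.9] 0.52 [ 0.4424 -0.2872]
fired_pot top [168.9 384. ] 0.86 [ 0.667  -0.3367]
vase1 scene [252.9 159.8] 0.86 [ 0.5381 -0.4017]
vase1 scene [226.6 165.9] 0.72 [ 0.4222 -0.3969]
vase1 scene [229.1 197.2] 0.7 [ 0.4367 -0.2868]
vase1 scene [286.2 129.6] 0.64 [ 0.6694 -0.4783]
vase1 scene [193.  178.8] 0.63 [ 0.2582 -0.371 ]
vase1 scene [271.2 113.5] 0.62 [ 0.6096 -0.5411]
vase1 scene [224.5 447.5] 0.29 [0.4393 0.5756]
fired_pot scene [285.3 175.4] 0.67 [ 0.6695 -0.3341]
```

```bash
python3 -m pendant '[[-1,-0.4,0,0,0,0,1],[-1,-0.4,0,0,0,0,1],[-1,-0.4,0,0,0,0,1],[-1,-0.4,0,0,0,0,1],[-1,-0.4,0,0,0,0,1],[-1,-0.4,0,0,0,0,1],[-1,-0.4,0,0,0,0,1],[-1,-0.4,0,0,0,0,1],[-1,-0.4,0,0,0,0,1],[-1,-0.4,0,0,0,0,1],[0,0,0,0,0,0,0.6],[0,0,0,0,0,0,0.6]]'
python3 - <<'E'
from h import *
t=cv2.imread("pics/top0.png")[140:260,140:440]; a=cv2.resize(t,None,fx=2.6,fy=2.6,interpolation=cv2.INTER_CUBIC)
w=read_camera("wrist"); i=camera_info("wrist"); print(i)
b=cv2.resize(w,(384,288))
o=np.zeros((600,780,3),np.uint8); o[:312]=a[:312,:780]; o[312:600,:384]=b; cv2.imwrite("pics/c1.png",o)
for n in("dial_grip","controller"): print(n,[(np.round(x["position"],1),round(x["p"],2)) for x in place_of(n,"wrist")])
E
```

```text
time_s: 2.2
tcp_pos: [0.4355, 0.3944, 0.2314]
eef_rot: [[-0.956, 0.295, 0.0], [0.295, 0.956, -0.0], [-0.001, -0.0, -1.0]]
contact_force: [-0.8, 0.2, 0.4]
width: 0.0638
grasp_force: 0.0
{'fx': 334.9544084204908, 'fy': 334.9544084204908, 'cx': 283.8985920363283, 'cy': 211.67696962182012, 'xyz': array([0.36284803, 0.41720559, 0.37483431]), 'orientation': array([[ 0.29267655,  0.91587689,  0.27479074],
       [ 0.95621053, -0.28074106, -0.08273987],
       [ 0.00136551,  0.28697382, -0.95793745]])}
dial_grip [(array([285. , 254.7]), 0.72)]
controller [(array([249.3, 261.8]), 0.83)]
```

View pics/c1.png

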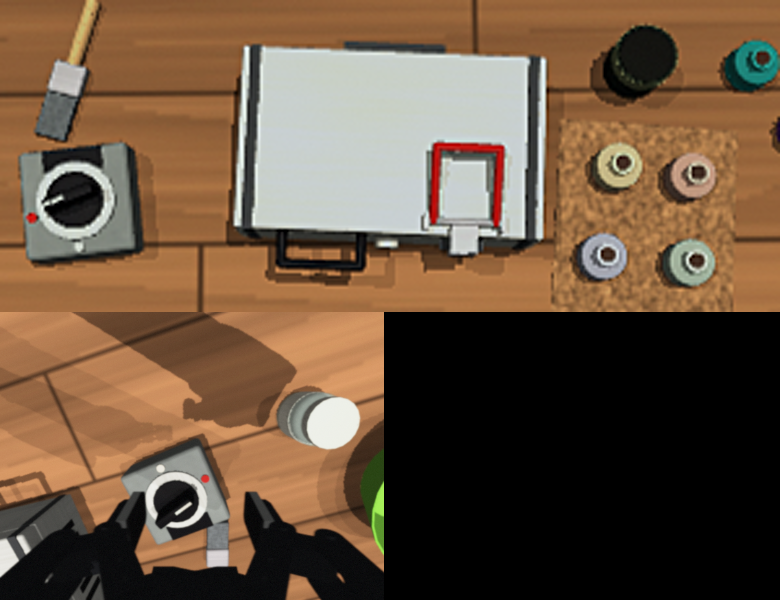

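The crop shows the dial at (75,197) with its white line pointing at the red dot (32,217), so it is at FIRE; the white OFF dot is at (78,246). The kiln is turned about -2.5°, with its handle at (320,250) and the red latch bar at (468,147).

Run:
```python
from h import *
np.set_printoptions(precision=4,suppress=True)
c=onz("wrist",(285,254.7),.092); print("grip wrist",c, "ctrl",onz("wrist",(249.3,261.8),0))
c2=onz("top",(215,165.4),.092); print(c2)
# dial axis on z=.06 disc; ring centre from top
for cam,r,w in(("top",(223.5,152.3),(234.6,170)),("wrist",(243.5,299),(227.5,233.3))):
    R=onz(cam,r,.061);W=onz(cam,w,.061)
    for cc in(c,c2):
        print(cam,R[:2],W[:2],"red",np.arctan2(*(R-cc)[[1,0]]),"white",np.arctan2(*(W-cc)[[1,0]]))
cols={}
s=state();R=s["eef_rot"];print("tool y ang",np.arctan2(R[1,1],R[0,1]),s["q"])
print(tool((c+c2)/2-s["tcp_pos"]))
for r in [(140+46/2.6,140+250/2.6),(140+57/2.6,140+545/2.6),(140+240/2.6,140+545/2.6),(140+228/2.6,140+235/2.6)]: print(onz("top",r,.12)[:2])
```

```text
grip wrist [0.5038 0.3468 0.092 ] ctrl [0.5068 0.3469 0.    ]
[0.511  0.3441 0.092 ]
top [0.4891 0.3914] [0.4546 0.3365] red 1.889588959604199 white -2.93558827967412
top [0.4891 0.3914] [0.4546 0.3365] red 2.00472369580914 white -3.0082028095472855
wrist [0.488  0.3963] [0.4527 0.3387] red 1.8794927357411064 white -2.983421484180211
wrist [0.488  0.3963] [0.4527 0.3387] red 1.9856371660174554 white -3.0486185567199025
tool y ang 1.277834918211961 [-0.9156  0.246   0.1142  1.5729 -0.0293  1.3244  0.4802]
[-2.8846 -0.932   4.6402]
[0.6781 0.1299]
[ 0.6625 -0.2081]
[ 0.4522 -0.2025]
[0.4685 0.146 ]
```

```bash
python3 -m pendant '[[0,0,0,0,0,1,0.6],[0,0,0,0,0,1,0.6],[0,0,0,0,0,1,0.6],[0,0,0,0,0,1,0.6],[0,0,0,0,0,1,0.6],[0,0,0,0,0,1,0.6],[0,0,0,0,0,1,0.6],[0,0,0,0,0,0.4,0.6],[0,0,0,0,0,0,0.6]]'
python3 - <<'E'
from h import *
s=state();R=s["eef_rot"];print("tool y ang",np.arctan2(R[1,1],R[0,1]))
print(tool(np.array([.508,.345,.17])-s["tcp_pos"]))
E
```

```text
time_s: 3.1
tcp_pos: [0.4326, 0.3973, 0.2313]
eef_rot: [[-0.378, 0.926, -0.0], [0.926, 0.378, 0.0], [0.0, -0.0, -1.0]]
contact_force: [-0.1, 0.3, 1.4]
width: 0.0514
grasp_force: 0.0
tool y ang 0.388094416920729
[-2.56584128  1.66844248  2.04216112]
```

```bash
python3 -m pendant '[[-0.85,0.55,0.5,0,0,0,0.6],[-0.85,0.55,0.5,0,0,0,0.6],[-0.85,0.55,0.5,0,0,0,0.6],[0,0,0.5,0,0,0,0.6],[0,0,0,0,0,0,0.6]]'
python3 - <<'E'
from h import *
w=read_camera("wrist");cv2.imwrite("pics/w2.png",w)
p=place_of("dial_grip","wrist"); print([(np.round(x["position"],1),round(x["p"],2),onz("wrist",x["position"],.092)) for x in p])
s=state();R=s["eef_rot"]
print(s["tcp_pos"],tool(np.array([.508,.345,.076])-s["tcp_pos"]))
i=camera_info("wrist")
def proj(P):
    q=i["orientation"].T@(np.array(P)-i["xyz"]); return q[0]/q[2]*i["fx"]+i["cx"],q[1]/q[2]*i["fy"]+i["cy"]
for P in ([.508,.345,.104],[.508-.03*np.cos(1.96),.345-.03*np.sin(1.96),.104],[.508+.03*np.cos(1.96),.345+.03*np.sin(1.96),.104]): print(np.round(proj(P),0))
E
```

```text
time_s: 3.52
tcp_pos: [0.5081, 0.3422, 0.1681]
eef_rot: [[-0.379, 0.926, -0.003], [0.926, 0.379, -0.003], [-0.002, -0.004, -1.0]]
contact_force: [-0.7, 0.3, -0.5]
width: 0.0516
grasp_force: 0.0
[(array([220.6, 288.8]), 0.93, array([0.50939852, 0.3465212 , 0.092     ]))]
[0.50742122 0.34511412 0.17121922] [-0.01247393  0.01995003  3.17394764]
[286. 227.]
[286. 268.]
[286. 183.]
```

View pics/w2.png

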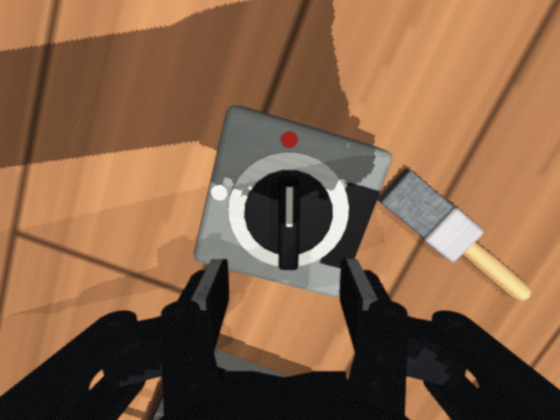

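The wrist view shows the dial bar upright in the image, centred at about (289,228) and lined up between the fingers. The brush, off to the right, is clear.

```bash
python3 -m pendant '[[0,0.06,0.8,0,0,0,0.6],[0,0,0.8,0,0,0,0.6],[0,0,0.8,0,0,0,0.6],[0,0,0.75,0,0,0,0.6],[0,0,0,0,0,0,0.6],[0,0,0,0,0,0,0.05],[0,0,0,0,0,0,0.05],[0,0,0,0,0,0,0.05],[0,0,0,0,0,0,0.05]]' 50; python3 -m pendant '[[0,0,0,0,0,-1,0.05],[0,0,0,0,0,-1,0.05],[0,0,0,0,0,-1,0.05],[0,0,0,0,0,-1,0.05],[0,0,0,0,0,-1,0.05],[0,0,0,0,0,-1,0.05],[0,0,0,0,0,-1,0.05],[0,0,0,0,0,-1,0.05],[0,0,0,0,0,-1,0.05],[0,0,0,0,0,-1,0.05],[0,0,0,0,0,-0.6,0.05],[0,0,0,0,0,0,0.05]]'
```

```text
time_s: 4.37
tcp_pos: [0.5101, 0.3456, 0.0793]
eef_rot: [[-0.379, 0.925, 0.0], [0.925, 0.379, 0.002], [0.002, 0.001, -1.0]]
contact_force: [-6.9, -2.6, 8.6]
width: 0.0129
grasp_force: 49.5
time_s: 5.37
tcp_pos: [0.5077, 0.3417, 0.0792]
eef_rot: [[-0.996, -0.093, -0.006], [-0.093, 0.996, -0.005], [0.006, -0.004, -1.0]]
contact_force: [-23.5, -18.7, 26.7]
width: 0.0132
grasp_force: 52.1
```

```bash
python3 -m pendant '[[0,0,0,0,0,0,0.6],[0,0,0,0,0,0,0.6],[0,0,0,0,0,0,0.6],[0,0,-1,0,0,0,0.6],[0,0,-1,0,0,0,0.6],[0,0,-1,0,0,0,0.6],[0,0,-1,0,0,0,0.6],[0,0,-1,0,0,0,0.6],[0,0,-1,0,0,0,0.6]]'
python3 - <<'E'
from h import *
w=read_camera("wrist");cv2.imwrite("pics/w3.png",w[::2,::2])
s=state();R=s["eef_rot"];print(s["q"],np.arctan2(R[1,1],R[0,1]),s["tcp_pos"],tool(np.array([.55,-.117,.28])-s["tcp_pos"]))
E
```

```text
time_s: 6.12
tcp_pos: [0.5103, 0.3449, 0.2591]
eef_rot: [[-0.996, -0.089, 0.001], [-0.089, 0.996, 0.001], [-0.001, 0.001, -1.0]]
contact_force: [0.2, 0.5, -0.0]
width: 0.0513
grasp_force: 0.0
[-0.68600579  0.2918059   0.02220629  1.44102508 -0.00650665  1.39891842
  0.99641114] 1.6601221714680192 [0.51199287 0.34612448 0.26586636] [  0.11066661 -15.48617379  -0.55592345]
```

View pics/w3.png

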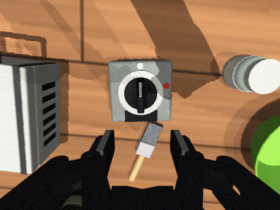

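The dial's white line points at the white OFF dot at (140,67), so step 1 is done. Next is the latch.

```bash
python3 -m pendant '[[0,-1,0,0,0,0,0.6],[0,-1,0,0,0,0,0.6],[0,-1,0,0,0,0,0.6],[0,-1,0,0,0,0,0.6],[0,-1,0,0,0,0,0.6],[0,-1,0,0,0,0,0.6],[0,-1,0,0,0,0,0.6],[0,-1,0,0,0,0,0.6],[0,-1,0,0,0,0,0.6],[0,-1,0,0,0,0,0.6],[0,-1,0,0,0,0,0.6],[0,-1,0,0,0,0,0.6]]'; python3 -m pendant '[[0,-0.8,0,0,0,1,0.6],[0,0,0,0,0,1,0.6],[0,0,0,0,0,1,0.6],[0,0,0,0,0,1,0.6],[0,0,0,0,0,1,0.6],[0,0,0,0,0,1,0.6],[0,0,0,0,0,1,0.6],[0,0,0,0,0,1,0.6],[0,0,0,0,0,1,0.6],[0,0,0,0,0,1,0.6],[0,0,0,0,0,1,0.6],[0,0,0,0,0,1,0.6]]'; python3 -m pendant '[[0,0,0,0,0,1,0.6],[0,0,0,0,0,1,0.6],[0,0,0,0,0,0.2,0.6],[0,0,0,0,0,0,0.6]]'
python3 - <<'E'
from h import *
w=read_camera("wrist");cv2.imwrite("pics/w4.png",w)
s=state();R=s["eef_rot"];print(s["q"],np.arctan2(R[1,1],R[0,1]),s["tcp_pos"])
for n,z in(("latch_bar",.156),("latch_pivot",.125),("lid_handle",.107),("lid_hinge",.0945)):
    print(n,[(np.round(x["position"],1),round(x["p"],2),onz("wrist",x["position"],z)) for x in place_of(n,"wrist")])
E
```

```text
time_s: 7.17
tcp_pos: [0.5425, -0.0152, 0.2573]
eef_rot: [[-0.996, -0.089, 0.001], [-0.089, 0.996, 0.0], [-0.001, 0.0, -1.0]]
contact_force: [0.5, -0.1, 0.1]
width: 0.0512
grasp_force: 0.0
time_s: 8.17
tcp_pos: [0.5448, -0.0377, 0.2572]
eef_rot: [[-0.213, 0.977, 0.001], [0.977, 0.213, 0.0], [-0.0, 0.001, -1.0]]
contact_force: [0.3, -0.0, 0.3]
width: 0.052
grasp_force: 0.0
time_s: 8.5
tcp_pos: [0.5447, -0.0377, 0.2571]
eef_rot: [[0.042, 0.999, 0.001], [0.999, -0.042, 0.0], [0.0, 0.001, -1.0]]
contact_force: [-0.2, -1.1, 0.1]
width: 0.0511
grasp_force: 0.0
[-0.36703063  0.13996713  0.39237394  1.6545387  -0.05476553  1.35728978
 -0.00683688] -0.04030205523918234 [ 0.54461247 -0.03766487  0.25701514]
latch_bar [(array([302. , 301.5]), 0.66, array([ 0.55479388, -0.11618457,  0.156     ]))]
latch_pivot []
lid_handle [(array([ 96.4, 140.5]), 0.74, array([0.42825917, 0.05246362, 0.107     ]))]
lid_hinge [(array([185.2, 424.8]), 0.79, array([ 0.67473931, -0.03593403,  0.0945    ]))]
```

View pics/w4.png

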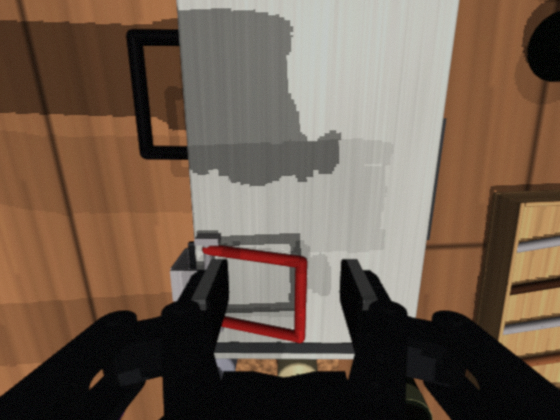

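The wrist view shows the latch bar upright at column 302, rows 258 to 340, the handle bar at column 137, rows 32 to 155, and the lid edges at columns 190 and 430. Tool y is along the kiln's x axis, so I can lower over the bar and grip it.

```bash
python3 -m pendant '[[-0.9,0.12,0.3,0,0,0,0.45],[-0.9,0.12,0.3,0,0,0,0.45],[-0.8,0.14,0.3,0,0,0,0.45],[0,0,0.7,0,0,0,0.45],[0,0,0.75,0,0,0,0.45],[0,0,0.75,0,0,0,0.45],[0,0,0.75,0,0,0,0.45],[0,0,0,0,0,0,0.45],[0,0,0,0,0,0,0.05],[0,0,0,0,0,0,0.05],[0,0,0,0,0,0,0.05],[0,0,0,0,0,0,0.05]]' 30
```

```text
time_s: 9.75
tcp_pos: [0.5545, -0.1165, 0.1436]
eef_rot: [[0.044, 0.999, 0.005], [0.999, -0.044, -0.0], [-0.0, 0.005, -1.0]]
contact_force: [4.6, -0.7, 0.9]
width: 0.0087
grasp_force: 30.7
```

```bash
python3 -m pendant '[[0,-0.22,-0.51,0,0,0,0.05],[0,-0.32,-0.46,0,0,0,0.05],[0,-0.4,-0.38,0,0,0,0.05],[0,-0.47,-0.3,0,0,0,0.05],[0,-0.52,-0.2,0,0,0,0.05],[0,-0.55,-0.09,0,0,0,0.05],[0,-0.56,0.02,0,0,0,0.05],[0,-0.54,0.13,0,0,0,0.05],[0,-0.51,0.24,0,0,0,0.05],[0,-0.45,0.33,0,0,0,0.05],[0,-0.37,0.42,0,0,0,0.05],[0,0,0,0,0,0,0.05]]'
```

```text
time_s: 10.75
tcp_pos: [0.4075, -0.1098, 0.1677]
eef_rot: [[0.044, 0.999, 0.009], [0.999, -0.044, 0.001], [0.001, 0.009, -1.0]]
contact_force: [10.9, 0.7, -4.0]
width: 0.0086
grasp_force: 31.0
```

```bash
python3 -m pendant '[[0,0,0,0,0,0,0.4],[0,0,0,0,0,0,0.4],[0,0,0,0,0,0,0.4],[0,0,-1,0,0,0,0.4],[0,0,-1,0,0,0,0.4],[0.9,0.04,-1,0,0,0,0.4],[0.9,0.04,0,0,0,0,0.4],[0.9,0.04,0,0,0,0,0.4],[0.9,0.04,0,0,0,0,0.4],[0.9,0.04,0,0,0,0,0.4],[0.9,0.04,0,0,0,0,0.4],[0,0,0,0,0,0,0.4]]'
python3 - <<'E'
from h import *
w=read_camera("wrist");cv2.imwrite("pics/w5.png",w)
s=state();print(s["q"],s["tcp_pos"])
read_camera("top");read_camera("scene")
for n,z in(("latch_bar",.180),("lid_handle",.107),("lid_hinge",.0945)):
  for c in("wrist","top","scene"):
    print(n,c,[(np.round(x["position"],1),round(x["p"],2),onz(c,x["position"],z)) for x in place_of(n,c)])
E
```

```text
time_s: 11.75
tcp_pos: [0.4193, 0.0566, 0.2552]
eef_rot: [[0.038, 0.999, -0.001], [0.999, -0.038, 0.001], [0.001, -0.001, -1.0]]
contact_force: [-0.6, -0.2, 0.2]
width: 0.0339
grasp_force: 0.0
[-0.43745512 -0.14405267  0.18279039  1.92484711  0.02682169  1.35944447
 -0.30189929] [0.41930744 0.05392542 0.25517417]
latch_bar wrist []
latch_bar top [(array([245.5, 319.9]), 0.56, array([ 0.41088093, -0.10979901,  0.18      ])), (array([206. , 380.2]), 0.45, array([ 0.52051486, -0.28126573,  0.18      ]))]
latch_bar scene [(array([185.9, 248.7]), 0.66, array([ 0.40965789, -0.09966846,  0.18      ]))]
lid_handle wrist [(array([201.7, 297.8]), 0.65, array([0.43069871, 0.0456223 , 0.107     ]))]
lid_handle top []
lid_handle scene []
lid_hinge wrist [(array([272.9, 542.1]), 0.77, array([ 0.673416  , -0.04238171,  0.0945    ]))]
lid_hinge top [(array([216.7, 171.5]), 0.65, array([0.50540587, 0.32509022, 0.0945    ])), (array([163.8, 287.7]), 0.64, array([ 0.66440231, -0.02404411,  0.0945    ]))]
lid_hinge scene [(array([268.6, 267.6]), 0.68, array([ 0.67901874, -0.04131788,  0.0945    ])), (array([211.8, 247.2]), 0.47, array([ 0.44432786, -0.10864719,  0.0945    ])), (array([225.2, 381. ]), 0.24, array([0.51539579, 0.323446  , 0.0945    ]))]
```

View pics/w5.png

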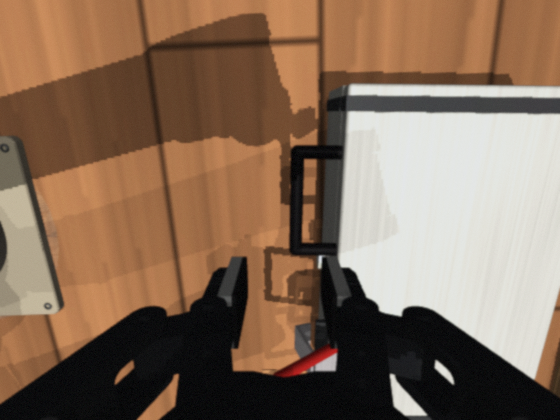

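The handle bar stands upright in the image at column 297, rows 148 to 252, centred at (297,200). The latch lever now lies to the front, at the bottom (310,360).

```bash
python3 -m pendant '[[-0.26,0.3,0.7,0,0,0,0.33],[0,0,0.8,0,0,0,0.33],[0,0,0.8,0,0,0,0.33],[0,0,0.8,0,0,0,0.33],[0,0,0.8,0,0,0,0.33],[0,0,0.8,0,0,0,0.33],[0,0,0.7,0,0,0,0.33],[0,0,0,0,0,0,0.33],[0,0,0,0,0,0,0.05],[0,0,0,0,0,0,0.05],[0,0,0,0,0,0,0.05],[0,0,0,0,0,0,0.05]]' 45
```

```text
time_s: 13.35
tcp_pos: [0.4295, 0.0434, 0.0946]
eef_rot: [[0.045, 0.999, 0.003], [0.999, -0.045, 0.0], [0.0, 0.003, -1.0]]
contact_force: [6.0, -1.6, -7.8]
width: 0.0103
grasp_force: 43.7
```

```bash
python3 -m pendant '[[0,0.1,-0.9,0,0,0,0.05],[0,0.19,-0.89,0,0,0,0.05],[0,0.29,-0.86,0,0,0,0.05],[0,0.38,-0.82,0,0,0,0.05],[0,0.47,-0.78,0,0,0,0.05],[0,0.55,-0.72,0,0,0,0.05],[0,0.63,-0.66,0,0,0,0.05],[0,0,0,0,0,0,0.05]]'; python3 -m pendant '[[0,0.7,-0.58,0,0,0,0.05],[0,0.76,-0.5,0,0,0,0.05],[0,0.81,-0.42,0,0,0,0.05],[0,0.85,-0.33,0,0,0,0.05],[0,0.88,-0.23,0,0,0,0.05],[0,0.9,-0.13,0,0,0,0.05],[0,0.9,-0.03,0,0,0,0.05],[0,0,0,0,0,0,0.05]]'
```

```text
time_s: 14.02
tcp_pos: [0.5087, 0.0396, 0.2668]
eef_rot: [[0.045, 0.999, 0.004], [0.999, -0.045, 0.001], [0.001, 0.004, -1.0]]
contact_force: [-10.9, -2.2, 11.1]
width: 0.01
grasp_force: 47.5
time_s: 14.68
tcp_pos: [0.6838, 0.0314, 0.3306]
eef_rot: [[0.045, 0.999, 0.005], [0.999, -0.045, -0.001], [-0.001, 0.005, -1.0]]
contact_force: [4.1, -1.8, 5.7]
width: 0.0098
grasp_force: 49.7
```

```bash
python3 -m pendant '[[0,0,0,0,0,0,0.4],[0,0,0,0,0,0,0.4],[0,0,0,0,0,0,0.4],[0,0,-1,0,0,0,0.4],[0,0,-1,0,0,0,0.4],[0,-1,-0.5,0,0,0,0.4],[0,-1,0,0,0,0,0.4],[0,-1,0,0,0,0,0.4],[-1,-1,0,0,0,0,1],[-1,-1,0,0,0,0,1],[-1,-0.8,0,0,0,0,1],[-1,0,0,0,0,0,1]]'; python3 -m pendant '[[-1,0,0,0,0,0,1],[-1,0,0,0,0,0,1],[-1,0,0,0,0,0,1],[-1,0,0,0,0,0,1],[-1,0,0.5,0,0,0,1],[-1,0,0.5,0,0,0,1],[-1,0,0.5,0,0,0,1],[-1,0,0.5,0,0,0,1],[0,0,0,0,0,0,1]]'
python3 - <<'E'
from h import *
w=read_camera("wrist");sc=read_camera("scene");t=read_camera("top")
cv2.imwrite("pics/c6.png",np.vstack([np.hstack([cv2.resize(w,(400,300)),cv2.resize(sc,(400,300))]),cv2.resize(t[120:330,140:420][:, :],(800,600))[:300]]))
s=state();print(s["q"],s["tcp_pos"])
for c in("wrist","top","scene"):
    for x in place_of("vase1",c): print(c,np.round(x["position"],1),round(x["p"],2),onz(c,x["position"],.004)[:2])
for n,z in(("lid_handle",.342),("lid_hinge",.0945),("kiln_floor",.025),("kiln",0)):
  for c in("top","scene"):
    print(n,c,[(np.round(x["position"],1),round(x["p"],2),onz(c,x["position"],z)) for x in place_of(n,c)[:1]])
E
```

```text
time_s: 15.68
tcp_pos: [0.4982, -0.0797, 0.4056]
eef_rot: [[0.043, 0.999, 0.003], [0.999, -0.043, 0.002], [0.003, 0.002, -1.0]]
contact_force: [1.1, -0.5, 0.3]
width: 0.0801
grasp_force: 0.0
time_s: 16.43
tcp_pos: [0.4881, -0.3232, 0.3409]
eef_rot: [[0.051, 0.999, -0.004], [0.999, -0.051, -0.0], [-0.0, -0.004, -1.0]]
contact_force: [-0.2, -0.6, 0.7]
width: 0.0855
grasp_force: 0.0
[ 0.01746996  0.22389231  0.58747536  1.40691964 -0.12442032  1.54778835
  0.55220152] [ 0.49144803 -0.31790866  0.34398167]
wrist [141.7 251.2] 0.9 [ 0.44628739 -0.28284239]
wrist [290.6 355.9] 0.86 [ 0.59892583 -0.52697645]
wrist [209.1 319.4] 0.82 [ 0.54163939 -0.38671602]
wrist [204.7 136.1] 0.76 [ 0.26750516 -0.36774263]
wrist [255.  409.3] 0.73 [ 0.68153971 -0.46792681]
wrist [150.7 328.7] 0.72 [ 0.55610476 -0.30031899]
wrist [209.8 252.2] 0.6 [ 0.44058612 -0.38335015]
top [165.4 428.4] 0.76 [ 0.67740865 -0.48075755]
top [203.1 376.4] 0.66 [ 0.55542449 -0.30842731]
top [238.  371.6] 0.64 [ 0.44362441 -0.28945532]
top [241.1 403.2] 0.6 [ 0.43300731 -0.3892796 ]
top [206.6 405.4] 0.5 [ 0.54338209 -0.4008
[... 253 characters left out ...]
26067]
scene [270.  112.1] 0.52 [ 0.6046433  -0.54666651]
scene [228.4 198.9] 0.51 [ 0.43365124 -0.28119561]
lid_handle top [(array([132.6, 263.8]), 0.82, array([0.68484274, 0.03937055, 0.342     ]))]
lid_handle scene [(array([213.3, 294.3]), 0.84, array([0.68382995, 0.0365499 , 0.342     ]))]
lid_hinge top [(array([162.4, 288.9]), 0.71, array([ 0.66871693, -0.02772856,  0.0945    ]))]
lid_hinge scene [(array([269., 271.]), 0.65, array([ 0.68076278, -0.03111916,  0.0945    ]))]
kiln_floor top [(array([197.4, 289.2]), 0.82, array([ 0.57261463, -0.02897007,  0.025     ]))]
kiln_floor scene []
kiln top [(array([201.3, 288.6]), 0.63, array([ 0.56407464, -0.02742403,  0.        ]))]
kiln scene []
```

View pics/c6.png

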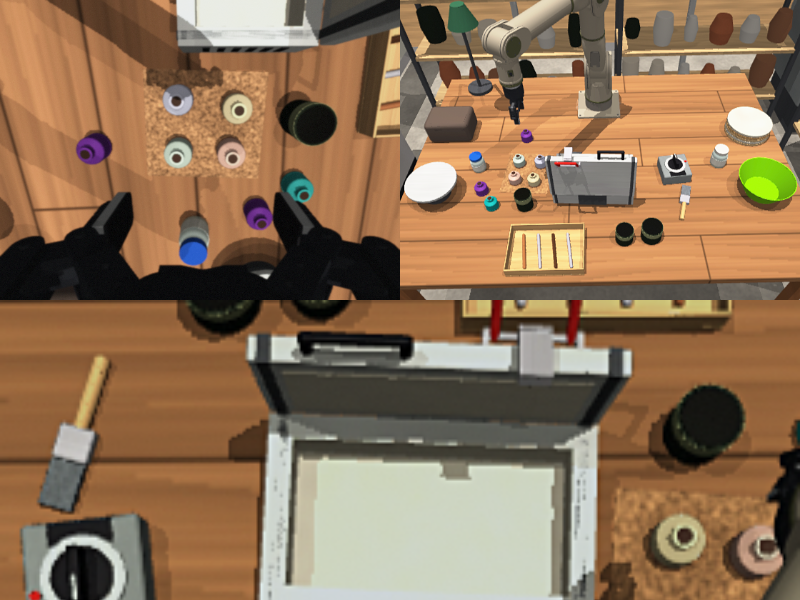

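The composite shows the lid upright with the chamber open and the dial at OFF. In the wrist part (400 px wide), blue is at (178,97), cream (237,107), green (178,152) and pink (232,152), all four on the mat. The purple (93,148) and (258,213) and the turquoise (297,186) are off the mat, so I leave them. I start with blue.

```bash
python3 -m pendant '[[0.5,-0.85,0.8,0,0,0,1],[0.5,-0.85,0.8,0,0,0,1],[0,0,0.9,0,0,0,1],[0,0,0.9,0,0,0,1],[0,0,0.9,0,0,0,1],[0,0,0.9,0,0,0,1],[0,0,0.9,0,0,0,1],[0,0,0,0,0,0,1]]'
cat > v.py <<'E'
from h import *
import sys
tx,ty=map(float,sys.argv[1:3]); np.set_printoptions(precision=4,suppress=True)
w=read_camera("wrist"); s=state()
for x in place_of("vase1","wrist"):
    P=onz("wrist",x["position"],.004)
    if np.hypot(P[0]-tx,P[1]-ty)<.06:
        r,c=map(int,x["position"]); print(np.round(x["position"]),round(x["p"],2),P[:2],"bgr",w[max(r-8,0):r+8,c-12:c+12].mean((0,1)).round(),"units",tool(np.array([P[0],P[1],.012])-s["tcp_pos"]))
m=cut_out("vase1","wrist")
for x in m:
    rr,cc=np.nonzero(x["pixels"]); P=onz("wrist",x["position"],.025)
    if np.hypot(P[0]-tx,P[1]-ty)<.06: print("mask",rr.min(),rr.max(),cc.min(),cc.max(),P[:2])
print(s["tcp_pos"]); cv2.imwrite(sys.argv[3],w)
E
python3 v.py .441 -.285 pics/v1.png
```

```text
time_s: 17.8
tcp_pos: [0.4396, -0.2848, 0.1562]
eef_rot: [[0.044, 0.999, -0.007], [0.999, -0.044, 0.003], [0.002, -0.007, -1.0]]
contact_force: [-0.6, 0.4, -0.5]
width: 0.0856
grasp_force: 0.0
[194. 288.] 0.74 [ 0.4447 -0.2861] bgr [137. 128. 129.] units [-0.0144  0.1409  4.9018]
mask 164 236 254 321 [ 0.4452 -0.2875]
[ 0.4407 -0.2856  0.1591]
```

View pics/v1.png

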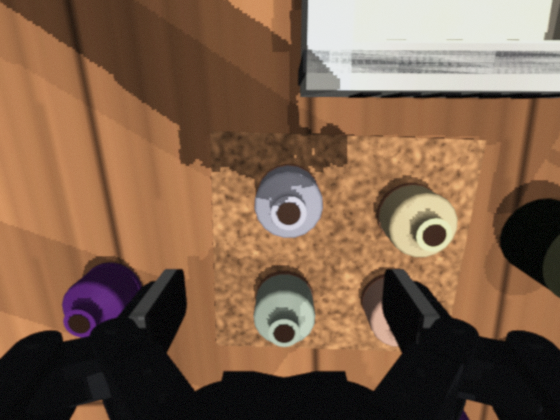

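The wrist view shows pale blue at (288,200) between the fingers, with cream (418,222), green (284,310) and pink (385,310) next to it and purple (100,295) off to the left.

```bash
python3 -m pendant '[[0,0.14,0.8,0,0,0,1],[0,0,0.8,0,0,0,1],[0,0,0.8,0,0,0,1],[0,0,0.8,0,0,0,1],[0,0,0.8,0,0,0,1],[0,0,0.7,0,0,0,1],[0,0,0.45,0,0,0,1],[0,0,0,0,0,0,1],[0,0,0,0,0,0,0.5],[0,0,0,0,0,0,0.5],[0,0,0,0,0,0,0.5]]' 22
```

```text
time_s: 18.87
tcp_pos: [0.4474, -0.2871, 0.0082]
eef_rot: [[0.044, 0.999, 0.003], [0.999, -0.044, -0.001], [-0.001, 0.003, -1.0]]
contact_force: [-2.3, -0.0, 7.4]
width: 0.0553
grasp_force: 21.8
```

```bash
python3 -m pendant '[[0,0,-0.5,0,0,0,0.5],[0,0,-0.9,0,0,0,0.5],[0,0,-1,0,0,0,0.5],[0,0,-1,0,0,0,0.5],[0.5,0.1,-1,0,0,0,0.5],[0.8,0.3,-1,0,0,0,0.5],[0.9,0.3,0,0,0,0,0.5],[0.9,0.3,0,0,0,0,0.5],[0.9,0.3,0,0,0,0,0.5],[0.9,0.3,0,0,0,0,0.5],[0.9,0.3,0,0,0,0,0.5],[0.9,0.3,0,0,0,0,0.5]]'; python3 -m pendant '[[0.9,0.3,0,0,0,0,0.5],[0.9,0.3,0,0,0,0,0.5],[0.9,0.3,0,0,0,0,0.5],[0.9,0.3,0,0,0,0,0.5],[0.9,0.3,0,0,0,0,0.5],[0.9,0.3,0,0,0,0,0.5],[0,0,0,0,0,0,0.5],[0,0,0,0,0,0,0.5]]'
python3 - <<'E'
from h import *
s=state();print(s["tcp_pos"],s["width"],tool(np.array([.5755,.072,.031])-s["tcp_pos"]))
w=read_camera("wrist");cv2.imwrite("pics/w7.png",w)
E
```

```text
time_s: 19.87
tcp_pos: [0.5216, -0.0873, 0.1696]
eef_rot: [[0.044, 0.999, 0.002], [0.999, -0.044, 0.0], [0.0, 0.002, -1.0]]
contact_force: [0.1, -0.8, -2.8]
width: 0.0552
grasp_force: 25.1
time_s: 20.53
tcp_pos: [0.5824, 0.0729, 0.169]
eef_rot: [[0.041, 0.999, 0.001], [0.999, -0.041, 0.0], [0.0, 0.001, -1.0]]
contact_force: [0.1, -1.6, -2.0]
width: 0.055
grasp_force: 25.0
[0.58236964 0.0728859  0.1690373 ] 0.05497364319746419 [-0.04113286 -0.23136291  4.60103533]
```

View pics/w7.png

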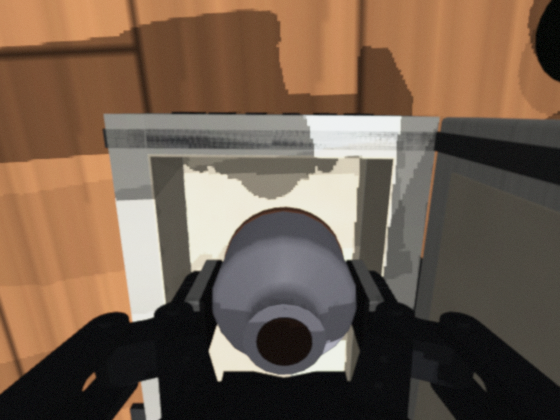

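The vase is held upright above the chamber. The chamber's inner far-left rim corners are at (150,157) and (393,157), which gives me the kiln frame.

Run:
```python
from h import *
a=onz("wrist",(157,150),.094);b=onz("wrist",(157,393),.094);print(a,b,b-a)
xk=np.array([.999,-.045]);yk=np.array([.045,.999]);m=(a+b)[:2]/2
C=m-.15*yk;print("C",C);
for y in(.1,.034,-.034,-.1):print(C+y*yk)
```

```text
[0.4962966  0.11973421 0.094     ] [0.65389495 0.11272699 0.094     ] [ 0.15759834 -0.00700722  0.        ]
C [ 0.56834578 -0.0336194 ]
[0.57284578 0.0662806 ]
[5.69875775e-01 3.46600891e-04]
[ 0.56681578 -0.0675854 ]
[ 0.56384578 -0.1335194 ]
```

```bash
python3 -m pendant '[[-0.16,-0.28,0.5,0,0,0,0.5],[0,0,0.8,0,0,0,0.5],[0,0,0.8,0,0,0,0.5],[0,0,0.8,0,0,0,0.5],[0,0,0.8,0,0,0,0.5],[0,0,0.5,0,0,0,0.5],[0,0,0.3,0,0,0,0.5],[0,0,0,0,0,0,0.5],[0,0,0,0,0,0,0.5]]'
```

```text
time_s: 21.33
tcp_pos: [0.5738, 0.0655, 0.034]
eef_rot: [[0.045, 0.999, 0.001], [0.999, -0.045, -0.0], [-0.0, 0.001, -1.0]]
contact_force: [-0.2, -0.4, -2.7]
width: 0.0556
grasp_force: 26.6
```

```bash
python3 -m pendant '[[0,0,0.1,0,0,0,0.5],[0,0,0.03,0,0,0,0.5],[0,0,0,0,0,0,0.5]]'
```

```text
time_s: 21.58
tcp_pos: [0.5747, 0.0661, 0.0314]
eef_rot: [[0.045, 0.999, 0.003], [0.999, -0.045, 0.001], [0.001, 0.003, -1.0]]
contact_force: [-2.7, -1.3, 11.0]
width: 0.0553
grasp_force: 27.5
```

```bash
python3 -m pendant '[[0,0,0,0,0,0,0.85],[0,0,0,0,0,0,0.85],[0,0,0,0,0,0,0.85],[0,0,-0.6,0,0,0,0.85],[0,0,-1,0,0,0,0.85],[0,0,-1,0,0,0,0.85],[0,0,-1,0,0,0,0.85],[0,0,-1,0,0,0,1],[-0.9,0,-0.3,0,0,0,1],[-0.9,0,0,0,0,0,1],[-0.9,0,0,0,0,0,1],[-0.9,0,0,0,0,0,1]]'; python3 -m pendant '[[-1,0,0,0,0,0,1],[-1,-0.1,0,0,0,0,1],[-1,-0.1,0,0,0,0,1],[-1,0,0,0,0,0,1],[-1,0,0,0,0,0,1],[-1,0,0,0,0,0,1],[-1,0,0,0,0,0,1],[-1,0,0,0,0,0,1],[-0.7,0,0,0,0,0,1],[0,0,0,0,0,0,1]]'; python3 v.py .553 -.302 pics/v2.png
```

```text
time_s: 22.58
tcp_pos: [0.5687, -0.0425, 0.1769]
eef_rot: [[0.043, 0.999, 0.001], [0.999, -0.043, 0.0], [0.0, 0.001, -1.0]]
contact_force: [0.5, 0.3, -0.8]
width: 0.0856
grasp_force: 0.0
time_s: 23.42
tcp_pos: [0.5493, -0.3075, 0.1764]
eef_rot: [[0.05, 0.999, -0.001], [0.999, -0.05, -0.003], [-0.003, -0.001, -1.0]]
contact_force: [0.0, -1.2, -0.6]
width: 0.0854
grasp_force: 0.0
[186. 286.] 0.68 [ 0.5518 -0.2983] bgr [144. 179. 188.] units [0.2174 0.0459 5.4759]
mask 158 227 254 319 [ 0.5519 -0.2988]
[ 0.5501 -0.3048  0.1763]
```

```bash
python3 -m pendant '[[0.2,0.06,0.9,0,0,0,1],[0,0,0.9,0,0,0,1],[0,0,0.9,0,0,0,1],[0,0,0.9,0,0,0,1],[0,0,0.9,0,0,0,1],[0,0,0.7,0,0,0,1],[0,0,0.4,0,0,0,1],[0,0,0,0,0,0,1],[0,0,0,0,0,0,0.5],[0,0,0,0,0,0,0.5],[0,0,0,0,0,0,0.5]]' 22
```

```text
time_s: 24.48
tcp_pos: [0.5546, -0.2962, 0.0103]
eef_rot: [[0.044, 0.999, 0.003], [0.999, -0.044, -0.001], [-0.001, 0.003, -1.0]]
contact_force: [-1.7, 0.9, 3.8]
width: 0.055
grasp_force: 22.6
```

```bash
python3 -m pendant '[[0,0,-0.5,0,0,0,0.5],[0,0,-0.9,0,0,0,0.5],[0,0,-1,0,0,0,0.5],[0,0,-1,0,0,0,0.5],[0.4,0,-1,0,0,0,0.5],[0.8,0,-1,0,0,0,0.5],[0.9,0,0,0,0,0,0.5],[0.9,0,0,0,0,0,0.5],[0.9,0,0,0,0,0,0.5],[0.9,0.1,0,0,0,0,0.5],[0.9,0,0,0,0,0,0.5],[0.9,0,0,0,0,0,0.5]]'; python3 -m pendant '[[0.9,0,0,0,0,0,0.5],[0.9,0,0,0,0,0,0.5],[0.9,0,0,0,0,0,0.5],[0.65,0,0,0,0,0,0.5],[0,0,0,0,0,0,0.5],[0,0,0,0,0,0,0.5]]'
python3 -c "
from h import *
s=state();print(s['tcp_pos'],s['width'],tool(np.array([.5705,.002,.034])-s['tcp_pos']))"
```

```text
time_s: 25.48
tcp_pos: [0.5653, -0.0971, 0.1717]
eef_rot: [[0.044, 0.999, 0.002], [0.999, -0.044, 0.0], [0.0, 0.002, -1.0]]
contact_force: [0.4, -0.8, -1.6]
width: 0.0554
grasp_force: 24.0
time_s: 25.98
tcp_pos: [0.5697, 0.0034, 0.1714]
eef_rot: [[0.042, 0.999, 0.001], [0.999, -0.042, 0.001], [0.001, 0.001, -1.0]]
contact_force: [-0.1, -0.3, -0.5]
width: 0.0551
grasp_force: 24.0
[0.56970615 0.00335881 0.17135443] 0.05506762530378213 [-0.04733633  0.02216356  4.57848331]
```

```bash
python3 -m pendant '[[-0.05,0,0.5,0,0,0,0.5],[0,0,0.8,0,0,0,0.5],[0,0,0.8,0,0,0,0.5],[0,0,0.8,0,0,0,0.5],[0,0,0.8,0,0,0,0.5],[0,0,0.5,0,0,0,0.5],[0,0,0.3,0,0,0,0.5],[0,0,0.06,0,0,0,0.5],[0,0,0,0,0,0,0.5]]'
```

```text
time_s: 26.73
tcp_pos: [0.5696, -0.0006, 0.0341]
eef_rot: [[0.046, 0.999, 0.0], [0.999, -0.046, -0.0], [-0.0, 0.0, -1.0]]
contact_force: [-0.0, 0.2, -1.3]
width: 0.0552
grasp_force: 24.9
```

```bash
python3 -m pendant '[[0,0,0.06,0,0,0,0.5],[0,0,0,0,0,0,0.5],[0,0,0,0,0,0,0.85],[0,0,0,0,0,0,0.85],[0,0,0,0,0,0,0.85],[0,0,-0.6,0,0,0,0.85],[0,0,-1,0,0,0,0.85],[0,0,-1,0,0,0,0.85],[0,0,-1,0,0,0,0.85],[0,0,-1,0,0,0,1],[-0.9,-0.2,-0.2,0,0,0,1],[-0.9,-0.2,0,0,0,0,1]]'; python3 -m pendant '[[-1,-0.3,0,0,0,0,1],[-1,-0.3,0,0,0,0,1],[-1,-0.3,0,0,0,0,1],[-1,-0.3,0,0,0,0,1],[-1,-0.3,0,0,0,0,1],[-1,-0.3,0,0,0,0,1],[-1,-0.4,0,0,0,0,1],[-1,-0.4,0,0,0,0,1],[-1,-0.4,0,0,0,0,1],[-1,-0.4,0,0,0,0,1],[-1,-0.2,0,0,0,0,1],[0,0,0,0,0,0,1]]'; python3 v.py .434 -.388 pics/v3.png
```

```text
time_s: 27.73
tcp_pos: [0.5566, -0.052, 0.1787]
eef_rot: [[0.04, 0.999, 0.005], [0.999, -0.04, 0.001], [0.001, 0.005, -1.0]]
contact_force: [-0.2, -1.1, -0.7]
width: 0.0857
grasp_force: 0.0
time_s: 28.73
tcp_pos: [0.429, -0.3839, 0.1763]
eef_rot: [[0.051, 0.999, -0.0], [0.999, -0.051, -0.003], [-0.003, -0.0, -1.0]]
contact_force: [-1.1, 0.2, 0.1]
width: 0.0857
grasp_force: 0.0
[194. 293.] 0.71 [ 0.439  -0.3828] bgr [143. 157. 148.] units [-0.0412  0.2852  5.4655]
mask 165 233 259 321 [ 0.4374 -0.3814]
[ 0.4305 -0.3811  0.176 ]
```

```bash
python3 -m pendant '[[0,0.26,0.9,0,0,0,1],[0,0,0.9,0,0,0,1],[0,0,0.9,0,0,0,1],[0,0,0.9,0,0,0,1],[0,0,0.9,0,0,0,1],[0,0,0.7,0,0,0,1],[0,0,0.4,0,0,0,1],[0,0,0,0,0,0,1],[0,0,0,0,0,0,0.5],[0,0,0,0,0,0,0.5],[0,0,0,0,0,0,0.5]]' 22
```

```text
time_s: 29.8
tcp_pos: [0.4413, -0.3786, 0.0095]
eef_rot: [[0.044, 0.999, 0.002], [0.999, -0.044, -0.001], [-0.001, 0.002, -1.0]]
contact_force: [-2.5, 2.1, 5.1]
width: 0.0552
grasp_force: 22.3
```

```bash
python3 -m pendant '[[0,0,-0.5,0,0,0,0.5],[0,0,-0.9,0,0,0,0.5],[0,0,-1,0,0,0,0.5],[0,0,-1,0,0,0,0.5],[0.4,0.2,-1,0,0,0,0.5],[0.8,0.3,-1,0,0,0,0.5],[0.9,0.3,0,0,0,0,0.5],[0.9,0.3,0,0,0,0,0.5],[0.9,0.3,0,0,0,0,0.5],[0.9,0.3,0,0,0,0,0.5],[0.9,0.3,0,0,0,0,0.5],[0.9,0.3,0,0,0,0,0.5]]'; python3 -m pendant '[[0.9,0.3,0,0,0,0,0.5],[0.9,0.3,0,0,0,0,0.5],[0.9,0.4,0,0,0,0,0.5],[0.9,0.4,0,0,0,0,0.5],[0.3,0.1,0,0,0,0,0.5],[0,0,0,0,0,0,0.5],[0,0,0,0,0,0,0.5]]'
python3 -c "
from h import *
s=state();print(s['tcp_pos'],s['width'],tool(np.array([.5675,-.067,.033])-s['tcp_pos']))"
```

```text
time_s: 30.8
tcp_pos: [0.5186, -0.182, 0.171]
eef_rot: [[0.044, 0.999, 0.002], [0.999, -0.044, 0.0], [0.0, 0.002, -1.0]]
contact_force: [-0.3, 0.7, -1.6]
width: 0.0552
grasp_force: 24.4
time_s: 31.38
tcp_pos: [0.5682, -0.0684, 0.1704]
eef_rot: [[0.043, 0.999, 0.001], [0.999, -0.043, -0.0], [-0.0, 0.001, -1.0]]
contact_force: [-0.6, -0.9, -2.0]
width: 0.0555
grasp_force: 24.4
[ 0.56823896 -0.06843714  0.17043397] 0.055502738664004445 [ 0.04727884 -0.03032629  4.58110458]
```

```bash
python3 -m pendant '[[0.08,0,0.5,0,0,0,0.5],[0,0,0.8,0,0,0,0.5],[0,0,0.8,0,0,0,0.5],[0,0,0.8,0,0,0,0.5],[0,0,0.8,0,0,0,0.5],[0,0,0.5,0,0,0,0.5],[0,0,0.3,0,0,0,0.5],[0,0,0.06,0,0,0,0.5],[0,0,0,0,0,0,0.5]]'; python3 -m pendant '[[0,0,0.05,0,0,0,0.5],[0,0,0,0,0,0,0.5]]'
```

```text
time_s: 32.13
tcp_pos: [0.5681, -0.0675, 0.0334]
eef_rot: [[0.046, 0.999, 0.0], [0.999, -0.046, -0.0], [-0.0, 0.0, -1.0]]
contact_force: [-0.7, -0.3, -1.8]
width: 0.0552
grasp_force: 25.2
time_s: 32.3
tcp_pos: [0.5688, -0.0672, 0.0327]
eef_rot: [[0.045, 0.999, 0.002], [0.999, -0.045, -0.0], [-0.0, 0.002, -1.0]]
contact_force: [-2.6, -2.5, 4.0]
width: 0.0551
grasp_force: 25.7
```

```bash
python3 -m pendant '[[0,0,0,0,0,0,0.85],[0,0,0,0,0,0,0.85],[0,0,0,0,0,0,0.85],[0,0,-0.6,0,0,0,0.85],[0,0,-1,0,0,0,0.85],[0,0,-1,0,0,0,0.85],[0,0,-1,0,0,0,0.85],[0,0,-1,0,0,0,1],[-0.9,0,-0.2,0,0,0,1],[-0.9,0,0,0,0,0,1],[-0.9,0,0,0,0,0,1]]'; python3 -m pendant '[[-1,-0.1,0,0,0,0,1],[-1,-0.1,0,0,0,0,1],[-1,-0.1,0,0,0,0,1],[-1,0,0,0,0,0,1],[-1,0,0,0,0,0,1],[-1,0,0,0,0,0,1],[-1,0,0,0,0,0,1],[-1,0,0,0,0,0,1],[-0.3,0,0,0,0,0,1],[0,0,0,0,0,0,1]]'; python3 v.py .543 -.395 pics/v4.png
```

```text
time_s: 33.22
tcp_pos: [0.5652, -0.1476, 0.1767]
eef_rot: [[0.042, 0.999, 0.002], [0.999, -0.042, 0.0], [0.0, 0.002, -1.0]]
contact_force: [0.1, -0.3, -0.0]
width: 0.0857
grasp_force: 0.0
time_s: 34.05
tcp_pos: [0.5431, -0.3986, 0.1753]
eef_rot: [[0.048, 0.999, -0.001], [0.999, -0.048, -0.002], [-0.002, -0.001, -1.0]]
contact_force: [-0.1, 0.9, 0.5]
width: 0.0855
grasp_force: 0.0
[189. 279.] 0.7 [ 0.5391 -0.3923] bgr [101. 115. 143.] units [ 0.1204 -0.1733  5.4398]
mask 158 225 247 310 [ 0.54   -0.3901]
[ 0.5442 -0.3962  0.1752]
```

```bash
python3 -m pendant '[[0.15,-0.16,0.9,0,0,0,1],[0,0,0.9,0,0,0,1],[0,0,0.9,0,0,0,1],[0,0,0.9,0,0,0,1],[0,0,0.9,0,0,0,1],[0,0,0.7,0,0,0,1],[0,0,0.4,0,0,0,1],[0,0,0,0,0,0,1],[0,0,0,0,0,0,0.5],[0,0,0,0,0,0,0.5],[0,0,0,0,0,0,0.5]]' 22
```

```text
time_s: 35.12
tcp_pos: [0.5413, -0.3911, 0.0095]
eef_rot: [[0.044, 0.999, 0.002], [0.999, -0.044, -0.001], [-0.001, 0.003, -1.0]]
contact_force: [-0.6, 1.3, 2.3]
width: 0.0552
grasp_force: 23.1
```

```bash
python3 -m pendant '[[0,0,-0.5,0,0,0,0.5],[0,0,-0.9,0,0,0,0.5],[0,0,-1,0,0,0,0.5],[0,0,-1,0,0,0,0.5],[0.4,0,-1,0,0,0,0.5],[0.8,0,-1,0,0,0,0.5],[0.9,0.1,0,0,0,0,0.5],[0.9,0.1,0,0,0,0,0.5],[0.9,0.1,0,0,0,0,0.5],[0.9,0.1,0,0,0,0,0.5],[0.9,0,0,0,0,0,0.5],[0.9,0,0,0,0,0,0.5]]'; python3 -m pendant '[[0.9,0,0,0,0,0,0.5],[0.9,0,0,0,0,0,0.5],[0.2,0,0,0,0,0,0.5],[0,0,0,0,0,0,0.5],[0,0,0,0,0,0,0.5]]'
python3 -c "
from h import *
s=state();print(s['tcp_pos'],s['width'],tool(np.array([.5645,-.134,.033])-s['tcp_pos']))"
```

```text
time_s: 36.12
tcp_pos: [0.561, -0.1922, 0.1712]
eef_rot: [[0.044, 0.999, 0.002], [0.999, -0.044, 0.0], [0.0, 0.002, -1.0]]
contact_force: [0.3, 0.3, -1.5]
width: 0.0551
grasp_force: 24.1
time_s: 36.53
tcp_pos: [0.5636, -0.134, 0.1707]
eef_rot: [[0.044, 0.999, 0.001], [0.999, -0.044, -0.0], [-0.0, 0.001, -1.0]]
contact_force: [-0.3, -0.7, -0.8]
width: 0.0553
grasp_force: 24.1
[ 0.56355781 -0.13404589  0.17066373] 0.05527018473149199 [3.71909954e-03 2.51651857e-02 4.58882806e+00]
```

```bash
python3 -m pendant '[[0,0,0.5,0,0,0,0.5],[0,0,0.8,0,0,0,0.5],[0,0,0.8,0,0,0,0.5],[0,0,0.8,0,0,0,0.5],[0,0,0.8,0,0,0,0.5],[0,0,0.5,0,0,0,0.5],[0,0,0.3,0,0,0,0.5],[0,0,0.06,0,0,0,0.5],[0,0,0,0,0,0,0.5]]'; python3 -m pendant '[[0,0,0.05,0,0,0,0.5],[0,0,0,0,0,0,0.5]]'
```

```text
time_s: 37.28
tcp_pos: [0.5633, -0.1353, 0.0331]
eef_rot: [[0.046, 0.999, -0.0], [0.999, -0.046, -0.001], [-0.001, 0.0, -1.0]]
contact_force: [-0.1, -0.5, -1.0]
width: 0.0554
grasp_force: 25.7
time_s: 37.45
tcp_pos: [0.564, -0.135, 0.0325]
eef_rot: [[0.046, 0.999, 0.001], [0.999, -0.046, -0.001], [-0.001, 0.001, -1.0]]
contact_force: [-1.6, -1.8, 4.9]
width: 0.0556
grasp_force: 26.1
```

```bash
python3 -m pendant '[[0,0,0,0,0,0,0.85],[0,0,0,0,0,0,0.85],[0,0,0,0,0,0,0.85],[0,0,-0.6,0,0,0,0.85],[0,0,-1,0,0,0,0.85],[0,0,-1,0,0,0,0.85],[0,0,-1,0,0,0,0.85],[0,0,-1,0,0,0,0.6],[0,0,-1,0,0,0,0.4],[0,-0.5,-1,0,0,0,0.4],[0,-1,-1,0,0,0,0.4],[0,-1,-1,0,0,0,0.4]]'; python3 -m pendant '[[0.8,0,-1,0,0,0,0.4],[0.8,0,-1,0,0,0,0.4],[0.8,0,-1,0,0,0,0.4],[0.8,0,-1,0,0,0,0.4],[1,0,0,0,0,0,0.4],[1,0,0,0,0,0,0.4],[0,0,0,0,0,0,0.4]]'
python3 - <<'E'
from h import *
w=read_camera("wrist");t=read_camera("top")
cv2.imwrite("pics/c8.png",np.hstack([cv2.resize(w,(400,300)),cv2.resize(t[110:290,180:420],(400,300))]))
s=state();print(s["tcp_pos"])
C=np.array([.568,-.031])
for z,cs in((.025,("wrist","top")),):
  for c in cs:
    for x in place_of("vase1",c):
      P=onz(c,x["position"],z)[:2]; print(c,np.round(x["position"]),round(x["p"],2),P,P-C)
for x in place_of("lid_handle","wrist"): print(onz("wrist",x["position"],.342),x["p"])
for x in place_of("lid_handle","top"): print(onz("top",x["position"],.342),x["p"])
E
```

```text
time_s: 38.45
tcp_pos: [0.4888, -0.1303, 0.2892]
eef_rot: [[0.044, 0.999, -0.0], [0.999, -0.044, -0.001], [-0.001, -0.0, -1.0]]
contact_force: [0.2, 0.1, 0.8]
width: 0.0345
grasp_force: 0.0
time_s: 39.03
tcp_pos: [0.4965, 0.0323, 0.4081]
eef_rot: [[0.036, 0.999, -0.0], [0.999, -0.036, 0.002], [0.002, -0.0, -1.0]]
contact_force: [-0.5, 0.7, -0.8]
width: 0.0339
grasp_force: 0.0
[0.4964204  0.02665262 0.40793872]
wrist [137. 336.] 0.7 [0.57732008 0.05784656] [0.00932008 0.08884656]
wrist [214. 328.] 0.62 [ 0.56314971 -0.06647094] [-0.00485029 -0.03547094]
wrist [183. 329.] 0.61 [ 0.56515357 -0.01364021] [-0.00284643  0.01735979]
wrist [261. 328.] 0.55 [ 0.56336689 -0.14984611] [-0.00463311 -0.11884611]
wrist [367. 175.] 0.46 [ 0.26973141 -0.35893715] [-0.29826859 -0.32793715]
top [292. 397.] 0.83 [ 0.27332111 -0.3571555 ] [-0.29467889 -0.3261555 ]
top [199. 327.] 0.62 [ 0.56656373 -0.14833466] [-0.00143627 -0.11733466]
top [166. 426.] 0.54 [ 0.67023528 -0.46729017] [ 0.10223528 -0.43629017]
top [201. 300.] 0.51 [ 0.5595467  -0.06451716] [-0.0084533  -0.03351716]
[0.67971564 0.04288754 0.342     ] 0.68
[0.60515788 0.27670691 0.342     ] 0.55
[0.41134196 0.42724531 0.342     ] 0.16
```

View pics/c8.png

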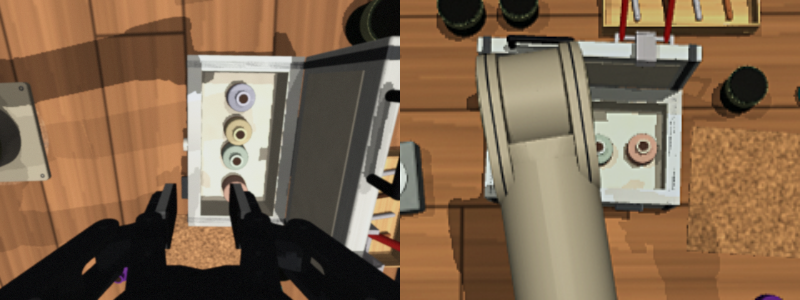

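The wrist part shows all four upright in the chamber: blue (240,97), cream (240,130), green (235,158), pink (235,188). In the top part pink is at (641,148), looking close to the right wall, so I check that one position more carefully.

Run:
```python
from h import *
np.set_printoptions(precision=4,suppress=True)
t=read_camera("top"); C=np.array([.568,-.032]);yk=np.array([.045,.999]);xk=np.array([.999,-.045])
for x in cut_out("vase1","top"):
    rr,cc=np.nonzero(x["pixels"])
    P=onz("top",((rr.min()+rr.max())/2,(cc.min()+cc.max())/2),.055)[:2]; print(rr.min(),rr.max(),cc.min(),cc.max(),P,(P-C)@xk,(P-C)@yk)
# neck from crop, right inner rim edge from crop
print("neck",onz("top",(110+145/1.667,180+642/1.667-400/1.667),.085))
cv2.imwrite("pics/c9.png",cv2.resize(t[150:250,260:380],(720,600),interpolation=cv2.INTER_CUBIC))
```

```text
156 174 419 439 [ 0.6667 -0.4657] 0.11807960588768462 -0.42885216036342816
181 199 439 459 [ 0.587  -0.5239] 0.04113746083616495 -0.49059823824385707
287 305 391 411 [ 0.2642 -0.3622] -0.28868316964391744 -0.3435246417642651
190 209 316 334 [ 0.5602 -0.139 ] -0.0029639969730694796 -0.10723672429216623
191 208 300 307 [ 0.5607 -0.0725] -0.005437523414032414 -0.0407982014214544
neck [ 0.5631 -0.1367  0.085 ]
```

View pics/c9.png

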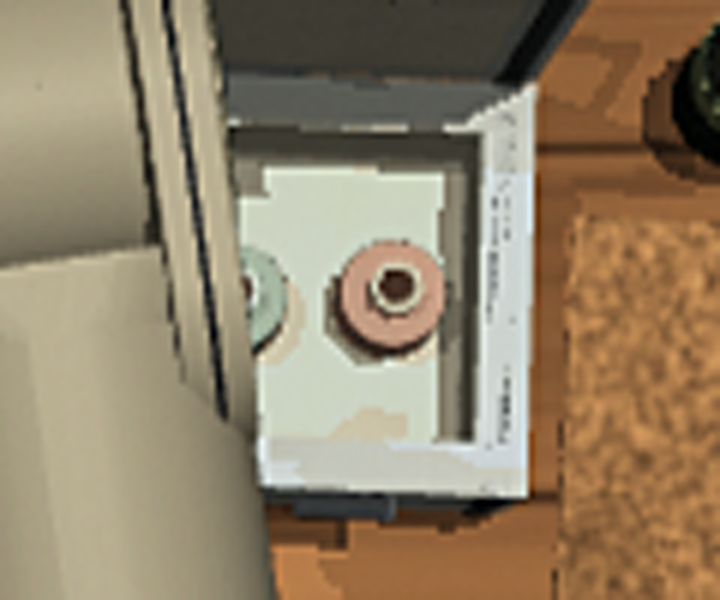

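Pink stands upright at (393,297), about 18 mm inside the limit in y, so step 4 holds. Now I shut the lid.

```bash
python3 -m pendant '[[0.1,0.9,0,0,0,0,0.35],[0.1,0.9,0,0,0,0,0.35],[0.1,0.9,0,0,0,0,0.35],[0.1,0.9,0,0,0,0,0.35],[0,0.9,0,0,0,0,0.35],[0,0.9,0,0,0,0,0.35],[0,0.8,0,0,0,0,0.35],[0,0,0,0,0,0,0.35],[0,0,0,0,0,0,0.35]]'; python3 -c "
from h import *
s=state();print(s['tcp_pos'],s['width'],tool(np.array([.684,.0314,.3315])-s['tcp_pos']))"
```

```text
time_s: 40.18
tcp_pos: [0.6836, 0.0288, 0.4062]
eef_rot: [[0.045, 0.999, -0.003], [0.999, -0.045, -0.001], [-0.001, -0.002, -1.0]]
contact_force: [0.2, -0.5, 1.0]
width: 0.0299
grasp_force: 0.0
[0.68360493 0.02875235 0.4061849 ] 0.02989148691764715 [0.09237788 0.0153659  2.48933456]
```

```bash
python3 -m pendant '[[0.1,0,0.8,0,0,0,0.35],[0,0,0.8,0,0,0,0.35],[0,0,0.85,0,0,0,0.35],[0,0,0,0,0,0,0.35],[0,0,0,0,0,0,0.05],[0,0,0,0,0,0,0.05],[0,0,0,0,0,0,0.05],[0,0,0,0,0,0,0.05]]' 45
```

```text
time_s: 40.85
tcp_pos: [0.6831, 0.0324, 0.3367]
eef_rot: [[0.044, 0.999, 0.002], [0.999, -0.044, 0.0], [0.001, 0.002, -1.0]]
contact_force: [-3.9, 0.3, 4.6]
width: 0.0098
grasp_force: 45.1
```

```bash
python3 -m pendant '[[0,-0.9,0.03,0,0,0,0.05],[0,-0.9,0.13,0,0,0,0.05],[0,-0.88,0.23,0,0,0,0.05],[0,-0.85,0.33,0,0,0,0.05],[0,-0.81,0.42,0,0,0,0.05],[0,-0.76,0.5,0,0,0,0.05],[0,-0.7,0.58,0,0,0,0.05],[0,0,0,0,0,0,0.05]]'; python3 -m pendant '[[0,-0.63,0.66,0,0,0,0.05],[0,-0.55,0.72,0,0,0,0.05],[0,-0.47,0.78,0,0,0,0.05],[0,-0.38,0.82,0,0,0,0.05],[0,-0.29,0.86,0,0,0,0.05],[0,-0.19,0.89,0,0,0,0.05],[0,-0.1,0.9,0,0,0,0.05],[0,0,0,0,0,0,0.05]]'
```

```text
time_s: 41.52
tcp_pos: [0.5053, 0.0408, 0.2664]
eef_rot: [[0.043, 0.999, -0.004], [0.999, -0.043, 0.002], [0.002, -0.004, -1.0]]
contact_force: [-5.5, 2.8, -2.2]
width: 0.0099
grasp_force: 46.3
time_s: 42.18
tcp_pos: [0.4296, 0.044, 0.0966]
eef_rot: [[0.044, 0.999, -0.002], [0.999, -0.044, 0.0], [0.0, -0.002, -1.0]]
contact_force: [-2.7, 4.8, -7.4]
width: 0.0104
grasp_force: 52.3
```

```bash
python3 -m pendant '[[0,0,0.1,0,0,0,0.05],[0,0,0.1,0,0,0,0.05],[0,0,0,0,0,0,0.05]]'
```

```text
time_s: 42.43
tcp_pos: [0.4296, 0.0441, 0.0945]
eef_rot: [[0.045, 0.999, -0.004], [0.999, -0.044, 0.001], [0.001, -0.005, -1.0]]
contact_force: [-13.8, 3.9, 7.2]
width: 0.0099
grasp_force: 54.0
```

```bash
python3 -m pendant '[[0,0,0,0,0,0,0.33],[0,0,0,0,0,0,0.33],[0,0,0,0,0,0,0.33],[0,0,-1,0,0,0,0.33],[0,0,-1,0,0,0,0.33],[0,0,-1,0,0,0,0.33],[0,0,-1,0,0,0,0.4],[0,0,-1,0,0,0,0.45],[-0.8,-0.1,-0.3,0,0,0,0.45],[-0.9,-0.1,0,0,0,0,0.45],[-0.9,-0.1,0,0,0,0,0.45],[-0.9,-0.1,0,0,0,0,0.45]]'; python3 -m pendant '[[-0.9,-0.05,0,0,0,0,0.45],[-0.75,0,0,0,0,0,0.45],[0,0,0,0,0,0,0.45],[0,0,0,0,0,0,0.45]]'
python3 - <<'E'
from h import *
s=state();print(s['tcp_pos'],s['width'],tool(np.array([.4085,-.1098,.168])-s['tcp_pos']))
w=read_camera("wrist")
for n,z in(("latch_bar",.180),("lid_handle",.107)): print(n,[(np.round(x["position"]),round(x["p"],2),onz("wrist",x["position"],z)) for x in place_of(n,"wrist")])
h=cv2.inRange(cv2.cvtColor(w,cv2.COLOR_BGR2HSV),(0,150,60),(6,255,255));rr,cc=np.nonzero(h);print(rr.min(),rr.max(),cc.min(),cc.max())
cv2.imwrite("pics/w10.png",w)
E
```

```text
time_s: 43.43
tcp_pos: [0.4146, -0.0623, 0.2534]
eef_rot: [[0.044, 0.999, 0.002], [0.999, -0.044, 0.0], [0.0, 0.002, -1.0]]
contact_force: [0.8, -0.6, -0.0]
width: 0.0382
grasp_force: 0.0
time_s: 43.77
tcp_pos: [0.4109, -0.1113, 0.253]
eef_rot: [[0.047, 0.999, 0.002], [0.999, -0.047, 0.0], [0.0, 0.002, -1.0]]
contact_force: [0.9, 0.5, 0.5]
width: 0.0382
grasp_force: 0.0
[ 0.41091177 -0.11129592  0.25299636] 0.03820239877283435 [ 0.04494011 -0.08706415  2.83309735]
latch_bar [(array([221., 279.]), 0.72, array([ 0.40684797, -0.10758561,  0.18      ]))]
lid_handle [(array([328., 486.]), 0.63, array([ 0.60646008, -0.25331423,  0.107     ]))]
153 272 272 370
```

View pics/w10.png

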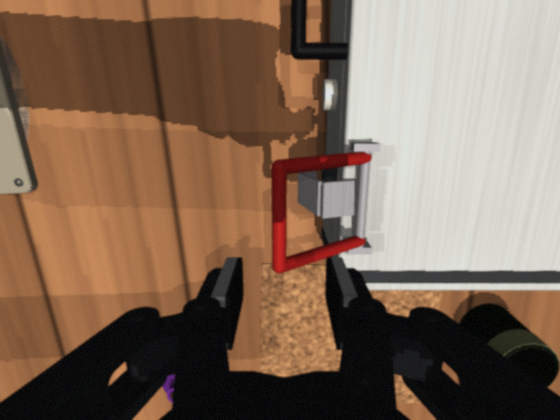

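The lid is shut. The red lever lies to the front with its bar at column 279, rows 160 to 270, between the fingers. I grip it and throw it back.

```bash
python3 -m pendant '[[0.1,-0.09,0.7,0,0,0,0.45],[0,0,0.7,0,0,0,0.45],[0,0,0.7,0,0,0,0.45],[0,0,0.73,0,0,0,0.45],[0,0,0,0,0,0,0.45],[0,0,0,0,0,0,0.05],[0,0,0,0,0,0,0.05],[0,0,0,0,0,0,0.05],[0,0,0,0,0,0,0.05]]' 30; python3 -m pendant '[[0,0.37,-0.42,0,0,0,0.05],[0,0.45,-0.33,0,0,0,0.05],[0,0.51,-0.24,0,0,0,0.05],[0,0.54,-0.13,0,0,0,0.05],[0,0.56,-0.02,0,0,0,0.05],[0,0.55,0.09,0,0,0,0.05],[0,0.52,0.2,0,0,0,0.05],[0,0.47,0.3,0,0,0,0.05],[0,0.4,0.38,0,0,0,0.05],[0,0.32,0.46,0,0,0,0.05],[0,0.22,0.51,0,0,0,0.05],[0,0,0,0,0,0,0.05]]'
```

```text
time_s: 44.67
tcp_pos: [0.4078, -0.1067, 0.1685]
eef_rot: [[0.044, 0.999, -0.001], [0.999, -0.044, 0.001], [0.001, -0.001, -1.0]]
contact_force: [-6.2, 1.8, 6.3]
width: 0.0087
grasp_force: 29.5
time_s: 45.67
tcp_pos: [0.5549, -0.1136, 0.1429]
eef_rot: [[0.044, 0.999, -0.003], [0.999, -0.044, -0.0], [-0.0, -0.003, -1.0]]
contact_force: [-3.6, 0.4, -5.2]
width: 0.0085
grasp_force: 32.9
```

```bash
python3 -m pendant '[[0,0,0,0,0,0,0.45],[0,0,0,0,0,0,0.45],[0,0,0,0,0,0,0.45],[0,0,-1,0,0,0,0.45],[0,0,-1,0,0,0,0.6],[0,0,-1,0,0,0,0.6],[0,0,-1,0,0,0,0.6],[0,0,0,0,0,-1,0.6],[0,0,0,0,0,-1,0.6],[0,0,0,0,0,-1,0.6],[0,0,0,0,0,-1,0.6]]'; python3 -m pendant '[[0,0,0,0,0,-1,0.6],[0,0,0,0,0,-1,0.6],[0,0,0,0,0,-1,0.6],[0,0,0,0,0,-1,0.6],[0,0,0,0,0,-1,0.6],[0,0,0,0,0,-1,0.6],[0,0,0,0,0,-1,0.6],[0,0,0,0,0,-1,0.6],[0,0,0,0,0,-1,0.6],[0,0,0,0,0,-1,0.6],[0,0,0,0,0,-0.2,0.6],[0,0,0,0,0,0,0.6]]'
python3 - <<'E'
from h import *
s=state();R=s["eef_rot"];print(s['tcp_pos'],np.arctan2(R[1,1],R[0,1]),tool(np.array([.511,.345,.2])-s['tcp_pos']))
t=read_camera("top");sc=read_camera("scene");w=read_camera("wrist")
for n,z in(("latch_bar",.156),("lid_handle",.107)):
  for c in("wrist","top","scene"): print(n,c,[(np.round(x["position"]),round(x["p"],2),onz(c,x["position"],z)) for x in place_of(n,c)[:1]])
cv2.imwrite("pics/t11.png",t);cv2.imwrite("pics/s11.png",sc)
E
```

```text
time_s: 46.58
tcp_pos: [0.5556, -0.1132, 0.2642]
eef_rot: [[-0.428, 0.904, 0.002], [0.904, 0.428, 0.0], [-0.0, 0.002, -1.0]]
contact_force: [-0.4, -0.1, -1.0]
width: 0.0511
grasp_force: 0.0
time_s: 47.58
tcp_pos: [0.5554, -0.1134, 0.2638]
eef_rot: [[-0.996, -0.088, 0.001], [-0.088, 0.996, 0.0], [-0.001, 0.0, -1.0]]
contact_force: [0.4, 0.7, 0.4]
width: 0.0512
grasp_force: 0.0
[ 0.55540722 -0.1134043   0.26382504] 1.6586632852426002 [ 0.13590293 15.35083827  2.12919068]
latch_bar wrist [(array([212., 283.]), 0.98, array([ 0.55637107, -0.11396477,  0.156     ]))]
latch_bar top []
latch_bar scene [(array([222., 244.]), 0.67, array([ 0.54562009, -0.11385223,  0.156     ]))]
lid_handle wrist [(array([ 63., 494.]), 0.57, array([0.42844277, 0.05003994, 0.107     ]))]
lid_handle top [(array([241., 261.]), 0.68, array([0.43030508, 0.05732535, 0.107     ]))]
lid_handle scene [(array([203., 293.]), 0.59, array([0.41940507, 0.04344282, 0.107     ]))]
```

```bash
python3 -m pendant '[[0,0.8,0,0,0,0,0.6],[0,1,0,0,0,0,0.6],[0,1,0,0,0,0,0.6],[0,1,0,0,0,0,0.6],[0,1,0,0,0,0,0.6],[0,1,0,0,0,0,0.6],[0,1,0,0,0,0,0.6],[0,1,0,0,0,0,0.6],[0,1,0,0,0,0,0.6],[0,1,0,0,0,0,0.6],[0,1,0,0,0,0,0.6],[0,1,0,0,0,0,0.6]]'; python3 -m pendant '[[0,1,0.4,0,0,0,0.6],[0,1,0.8,0,0,0,0.6],[0.1,1,0.8,0,0,0,0.6],[0,0.5,0.4,0,0,0,0.6],[0,0,0.4,0,0,0,0.6],[0,0,0,0,0,0,0.6]]'
python3 - <<'E'
from h import *
w=read_camera("wrist");s=state();print(s['tcp_pos'],tool(np.array([.510,.345,.0785])-s['tcp_pos']))
print([(np.round(x["position"]),round(x["p"],2),onz("wrist",x["position"],.092)) for x in place_of("dial_grip","wrist")])
cv2.imwrite("pics/w12.png",w)
E
```

```text
time_s: 49.03
tcp_pos: [0.5234, 0.2406, 0.2633]
eef_rot: [[-0.996, -0.089, 0.0], [-0.089, 0.996, 0.0], [-0.0, 0.0, -1.0]]
contact_force: [-0.1, -0.4, 0.9]
width: 0.0515
grasp_force: 0.0
time_s: 49.53
tcp_pos: [0.5104, 0.3428, 0.1766]
eef_rot: [[-0.996, -0.09, -0.003], [-0.09, 0.996, -0.003], [0.003, -0.003, -1.0]]
contact_force: [-0.4, 0.2, -0.2]
width: 0.0509
grasp_force: 0.0
[0.51160999 0.34188337 0.1784443 ] [0.04017284 0.11453322 3.33131759]
[(array([220., 283.]), 0.71, array([0.51365832, 0.34149949, 0.092     ])), (array([338., 289.]), 0.52, array([0.6144676 , 0.35453212, 0.092     ]))]
```

View pics/w12.png

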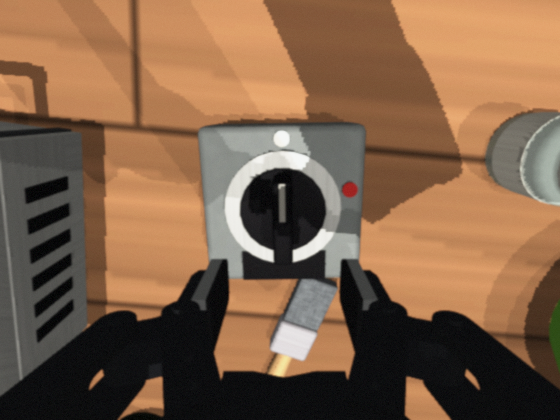

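The dial is at OFF, its line toward the white dot (281,140), and the bar at column 283 lines up between the fingers. I grip it and turn clockwise to the red dot.

```bash
python3 -m pendant '[[0,0.05,0.8,0,0,0,0.6],[0,0,0.8,0,0,0,0.6],[0,0,0.9,0,0,0,0.6],[0,0,0.83,0,0,0,0.6],[0,0,0,0,0,0,0.6],[0,0,0,0,0,0,0.05],[0,0,0,0,0,0,0.05],[0,0,0,0,0,0,0.05],[0,0,0,0,0,0,0.05]]' 50; python3 -m pendant '[[0,0,0,0,0,1,0.05],[0,0,0,0,0,1,0.05],[0,0,0,0,0,1,0.05],[0,0,0,0,0,1,0.05],[0,0,0,0,0,1,0.05],[0,0,0,0,0,1,0.05],[0,0,0,0,0,1,0.05],[0,0,0,0,0,1,0.05],[0,0,0,0,0,1,0.05],[0,0,0,0,0,1,0.05],[0,0,0,0,0,0.6,0.05],[0,0,0,0,0,0,0.05]]'
```

```text
time_s: 50.38
tcp_pos: [0.5132, 0.3422, 0.0823]
eef_rot: [[-0.996, -0.086, 0.002], [-0.086, 0.996, -0.002], [-0.002, -0.002, -1.0]]
contact_force: [-3.3, -12.9, 13.7]
width: 0.0132
grasp_force: 51.6
time_s: 51.38
tcp_pos: [0.5123, 0.3405, 0.0823]
eef_rot: [[-0.371, 0.929, -0.0], [0.929, 0.371, -0.004], [-0.004, -0.002, -1.0]]
contact_force: [-8.8, -19.4, 20.1]
width: 0.0131
grasp_force: 52.6
```

Tool turned the full 1.28 rad with the dial gripped. I release, retreat and check the result.

```bash
python3 -m pendant '[[0,0,0,0,0,0,0.6],[0,0,0,0,0,0,0.6],[0,0,0,0,0,0,0.6],[0,0,-1,0,0,0,0.6],[0,0,-1,0,0,0,0.6],[0,0,-1,0,0,0,0.6],[0,0,-1,0,0,0,0.6],[0,0,-1,0,0,0,0.6],[0,0,0,0,0,0,0.6],[0,0,0,0,0,0,0.6]]'
python3 - <<'E'
from h import *
w=read_camera("wrist");sc=read_camera("scene");t=read_camera("top")
# wide-open check: dial line direction = bright pixels on the black disc; dots by colour
p=place_of("dial_grip","wrist")[0]["position"];print("grip",p,onz("wrist",p,.092))
g=cv2.cvtColor(w,cv2.COLOR_BGR2GRAY);yy,xx=np.mgrid[:420,:560]
hsv=cv2.cvtColor(w,cv2.COLOR_BGR2HSV)
m=(np.hypot(yy-p[0],xx-p[1])<27)&(g>110)&(hsv[...,1]<60)
n,l,st,ce=cv2.connectedComponentsWithStats(m.astype(np.uint8))
print([(st[i].tolist(),ce[i].round()) for i in range(1,n) if st[i][4]>10])
red=(hsv[...,1]>170)&((hsv[...,0]<5)|(hsv[...,0]>175))&(np.hypot(yy-p[0],xx-p[1])<110);rr,cc=np.nonzero(red);print("red",rr.mean(),cc.mean(),len(rr))
for n,z in(("lid_handle",.107),("latch_bar",.156)):
  for c in("top","scene"): print(n,c,[(np.round(x["position"]),round(x["p"],2),onz(c,x["position"],z)) for x in place_of(n,c)[:1]])
cv2.imwrite("pics/f.png",np.hstack([cv2.resize(w,(400,300)),cv2.resize(t[110:290,130:370],(400,300))]))
E
```

```text
time_s: 52.22
tcp_pos: [0.5121, 0.3459, 0.2319]
eef_rot: [[-0.379, 0.925, 0.003], [0.925, 0.379, 0.004], [0.002, 0.004, -1.0]]
contact_force: [0.1, 0.9, -0.8]
width: 0.0516
grasp_force: 0.0
grip [202.3, 284.7] [0.51082394 0.34312765 0.092     ]
[([278, 176, 6, 29, 155], array([280., 191.]))]
red 136.5 281.0 108
lid_handle top [(array([240., 262.]), 0.94, array([0.43204843, 0.05408183, 0.107     ]))]
lid_handle scene [(array([204., 294.]), 0.74, array([0.42637649, 0.04585667, 0.107     ]))]
latch_bar top [(array([195., 323.]), 0.81, array([ 0.55689246, -0.12228118,  0.156     ]))]
latch_bar scene [(array([226., 245.]), 0.57, array([ 0.55977844, -0.1078866 ,  0.156     ]))]
```

View pics/f.png

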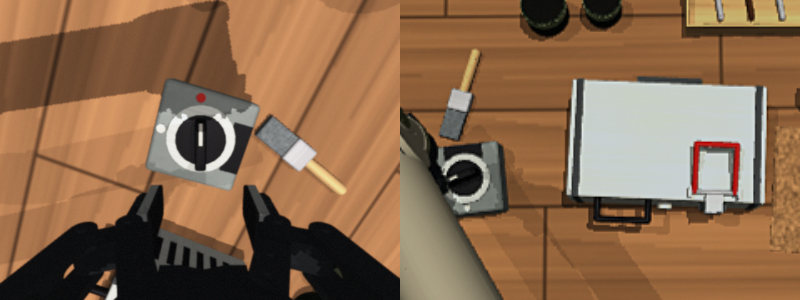

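The dial line points at the red FIRE dot (201,97). The lid is shut, the lever is hooked back at (716,170), the brush is in place and the arm is clear. I hand the job in.

```bash
python3 -c "
from cell import *
print(sign_off())"
```

```text
the job is handed in; nothing more can be done
None
```

I handed the job in after about 52 s of robot time: the last pictures show the lid shut, the latch hooked back and the dial at FIRE, and all four vases stood upright on the chamber floor when last seen before the lid closed; no verdict came back.

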